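# Hold a broad-edge pen centred in a plotter's pen collar

### The job

I am fitting the broad-edge pen to the pen plotter: take the tallest pen, the one with the small tab on its side, out of the wooden pen block, and over the plotter's pen collar turn it so that its tab faces the same way as the index rib on the collar. Then lower it, nib down, through the middle of the collar without touching the collar or the paper, until the nib is about 5 mm above the paper. Finish while still holding it there, still, upright and centred in the collar, so that I can tighten the three screws; do not shift the plotter's carriage or disturb the other pens and things on the table.

Things in the scene. Friction and masses are not known exactly. Their poses are not given: they have to be found in the camera images.
- pen_center (a point): Centre, half-way up, of the pen to be fitted: a loose black marker, 155 mm long, about 35 g, upright, nib down, in one of the pen block's three holes. Axes: z along the pen, from nib to tail (up); x from its axis towards its tab. Grip it across the plain round barrel (diameter 18) above the tab, about 132 mm from the nib's end (54 above this point)
- pen_nib (a point): The very end of that pen's nib, on its axis, 77.5 mm below pen_center. From here up: nib and taper to 20 mm; round grey front section, diameter 12, to 75; black barrel, diameter 18, to the tail at 155. Fingers reaching no lower than 110 mm above the nib's end clear the tab and, in the block, the other pens
- pen_neck (a point): Point on that pen's axis 46 mm above the nib's end, in the 12 mm front section: the part that comes to lie inside the collar
- pen_tab (a point): Tip of that pen's tab: 16 mm from the pen's axis (along the pen's x), 102 mm above the nib's end. The tab is 5 mm wide and 14 mm high, from 95 to 109 mm above the nib's end
- pen: The same pen as a whole; origin at the nib's end, axes as for pen_center
- pen_block: Fixed beech block 175 x 56 x 84 mm (x, y, z), origin at the centre of its underside. Three holes, 14 mm wide and 79 deep, in a row along its x at -55, 0 and +55 mm; which pen is in which varies. The pens hang by the shoulder of their 18 mm part on the block's top, 75 mm of each inside; the tall pen's tail stands 80 mm above the block
- collar (a point): Centre of the bore's mouth in the top face of the plotter's pen collar: an upright aluminium ring, outside diameter 38, bore 22 mm, 18 mm high, with three thumbscrews outside the bore, in front of the carriage. Axes: z up; x from the bore's centre to the index rib, a raised line 3 mm wide on the ring's top and side. The top face is 60 mm above the paper
- carriage: The plotter's carriage, which carries the collar and rides on the bridge across the bed; held only by its motors' drag, it can be shoved. Its origin is a mere reference point. Its highest part, 23 mm above the collar's top face, lies 55 to 116 mm from the collar's centre, on the side away from the index rib
- plotter: The pen plotter with its bridge and carriage: white flat bed 400 x 470 mm, fixed to the table, origin at the centre of its underside; the bed's top with the sheet of paper on it is 30 mm above the table
- pen_short_top (a point): Tail end of the middle-length pen (101 mm long, 26 mm above the block), slim with an 18 mm flange: leave it in the block
- pen_shorter_top (a point): Tail end of the shortest pen (95 mm long, 20 mm above the block), slim with an 18 mm flange: leave it in the block
- ink_bottle: Ink jar, diameter 48, 62 mm high; bystander, origin under its centre
- mouse: Black computer mouse, 98 x 60 x 30 mm; bystander, origin on its underside, 18 mm behind its centre
- eraser: White eraser 55 x 22 x 13 mm, lying on the plotter's bed; bystander, origin under its centre
- tape_roll: Roll of clear tape lying flat, diameter 84, 19 mm high; bystander, origin under its centre
- paperweight: Brass paperweight, diameter 48, 40 mm high; bystander, origin under its centre
- sharpener: Aluminium pencil sharpener 34 x 24 x 20 mm; bystander, origin under its centre

How it is judged:
By the outcome, as a careful person would: the job done as asked, in the order asked, and still so for the second after the job is handed in, while the arm keeps its last pose, push and grip.
It also fails if it takes over 42 s, if anything falls off the work surface, if the arm or the gripper's body presses on something with over 40 N, if the wrist force passes 120 N, or if a joint passes its speed limit or range.

### The arm

A 6-joint arm with a two-finger parallel gripper is mounted at the origin on the work surface. World frame = base frame: x ahead of the robot, y to its left, z up, the work surface at z = 0. Lengths are in m, angles in rad, forces in N, time in s.
With the tool pointing down it reaches from about 0.375 to 0.825 m from the base axis. Payload 5.5 kg.
Tool frame: the origin (TCP) lies at the very end of the fingers, on their centre line; the grasp point (between the pads) lies 19 mm behind it (hold_point_z is the distance from the TCP to the grasp point, in m); z points along the fingers, y is the direction in which the jaws open and shut (so a half turn about z gives the same grasp; the last joint's range is limited). The gripper opens to 85 mm and grips with 20 to 120 N. Pads are 22 mm wide; open, the fingers measure 114 mm over their backs; the gripper's body (76 mm by 85 mm) begins 54 mm behind the grasp point. The pads swing forward as they close: fully open they stand 13 mm farther back than shut.
Start: joints at [-1.115, 0.314, -0.047, 1.21, 0, 1.571], TCP at [0.264, -0.539, 0.231] pointing down, gripper open.
Joint ranges: [-2.67, 2.67], [-0.69, 1.73], [-1.03, 1.25], [-2.08, 2.16], [-1.42, 1.45], [-3.14, 3.14]. Speed limits (rad/s): [2.39, 2.39, 3.01, 3.14, 3.14, 3.14].

### API

Orientations are given as a unit quaternion [x, y, z, w].
In Python, from station import * gives the robot as it stands.
- The arm moves only by the shell command python3 -m handwheel 'ROWS' [FORCE]. ROWS is a JSON object of lists of equal length, an entry for each row: "travel": the shift along the tool's x, y, z in m, a list of three; "rotation": the turn, a rotation vector about the tool's x, y, z in rad, a list of three; "grip": the finger opening in m, from 0 to 0.0854. A call has exactly 10 rows; each row shifts and turns the commanded pose from where the row before left it, along the tool's axes as they then stand; what a row does not reach is not made up. A row lasts 1/8 s, in which the tool goes at most 62.5 mm and 10.7 degrees, less where a joint would pass 70% of its speed; a pose out of reach is approached as far as the arm can. A call with a gripper value outside its range is refused whole. The fingers move at their own pace and stop on an object; FORCE is the grip in N (left out, the last holds). Time passes only in rows, so rows that do not move let the fingers close, or fill a call up. It gives the time, the measured TCP pose, the force and the opening at its end, in the units of the state.
- read_state(): the state, without advancing time (a new reading comes with each control period).
- grab_frame(name): name is "scene" or "top" or "wrist"; returns a dict with "color" (400x640x3 uint8, red, green, blue), "intrinsics" (3x3 intrinsics, pixels), "eye" and "orientation" of the camera in the world. Camera axes: x right, y down, z forward; pixel columns grow to the right and rows downward; lengths in m; the calibration is good to about 2 mm. A picture is of the moment at which its call begins. There is no depth.
- hand_in(): hands the job in, once; it reports no verdict.
Trained networks look in the newest picture that a camera, given by its name, has taken for a name from the list of things; names that differ only in an ending like _2 or _b are one class to them, and where a whole thing is asked for, a point or a joint stands for the part that bears it (a point fixed in the world has none). Each returns a list of dicts, best first, with "p" (0 to 1); they miss things now and then, are a little off and sometimes report something else, mostly with a low value. They report only what shows in the picture. A call takes as long as a camera call.
- boxes_of(camera, name): "uv" ([column, row] in pixels, amid what is visible of it).
The state is a dict: "clock": time; "q": joint angles; "joint_vel": joint speeds; "effort": joint torques, N m; "tcp_pos": TCP position; "ee_rot": TCP orientation; "force": force on the tool from outside, world axes, zero at the start; "ft_torque": the same for the moment, N m; "gripper_width": finger opening in m.
Only numpy, scipy, OpenCV 4.12 (cv2) and the standard library are available. Lean on these libraries where they do the work, as an engineer would, in place of code of your own. Each camera call takes 0.05 s, during which the arm holds its last target.

## Working session

There is one attempt and no reset: what is moved stays moved. The work goes in short steps, Python scripts to look and compute and a shell command to move; the robot and the scene stay as the last step left them, time stands still between calls to the robot, and variables do not carry over. Pictures are saved under pics/ and viewed, and the job is handed in when it is done.

```bash
mkdir -p pics; ls
python3 - <<'E'
from station import *
import cv2
s=read_state();print(s)
for c in ["scene","top","wrist"]:
    f=grab_frame(c);cv2.imwrite(f"pics/a_{c}.png",f["color"][:,:,::-1]);print(c,f["intrinsics"],f["eye"],f["orientation"])
    for n in ["pen_center","pen_tab","pen_nib","collar","carriage","pen_block","pen_short_top","pen_shorter_top"]:
        print(c,n,[(d["p"],d["uv"]) for d in boxes_of(c,n)[:2]])
print(read_state()["clock"])
E
```

```text
pics
{'clock': 0.0, 'q': array([-1.11499633e+00,  3.14261381e-01, -4.80667620e-02,  1.21017504e+00,
        5.20374656e-05,  1.57080309e+00]), 'joint_vel': array([-0.00102482, -0.00124187,  0.00216235, -0.00110544,  0.00059963,
       -0.00053365]), 'effort': array([-9.29496964e-04, -5.39584172e+01,  3.39748836e+01,  1.92247453e-02,
        6.93470020e-05,  3.42532837e-05]), 'tcp_pos': array([ 0.26387607, -0.53823232,  0.23041875]), 'ee_rot': array([ 9.74143415e-01,  2.25928922e-01, -1.67474269e-04, -8.37240645e-04]), 'force': array([-0.3986694 ,  0.67560871, -0.32930299]), 'ft_torque': array([-0.010453  ,  0.01570409,  0.0291257 ]), 'gripper_width': 0.08517035252911105}
scene [[419.29267199   0.         325.88383545]
 [  0.         419.29267199 198.62313196]
 [  0.           0.           1.        ]] [1.0026539  0.59197641 0.79986961] [ 0.35249234  0.86585148 -0.33010114 -0.13070427]
scene pen_center [(0.59, [401.2, 218.3]), (0.23, [187.7, 160.3])]
scene pen_tab [(0.73, [399.3, 218.0])]
scene pen_nib [(0.79, [402.1, 215.3])]
scene collar [(0.61, [267.5, 151.9])]
scene carriage [(0.5
[... 413 characters left out ...]
, [258.8, 212.8])]
top pen_tab [(0.55, [254.2, 211.8])]
top pen_nib [(0.52, [257.0, 215.4]), (0.27, [200.3, 215.7])]
top collar [(0.58, [387.1, 202.4])]
top carriage [(0.58, [391.0, 201.5]), (0.15, [259.1, 212.8])]
top pen_block [(0.73, [259.4, 236.6])]
top pen_short_top [(0.17, [391.8, 201.9])]
top pen_shorter_top []
wrist [[284.11399235   0.         323.62320042]
 [  0.         284.11399235 202.59254462]
 [  0.           0.           1.        ]] [ 0.32970761 -0.50587053  0.37475995] [ 0.83964482 -0.52309517 -0.07761694  0.12386942]
wrist pen_center []
wrist pen_tab []
wrist pen_nib []
wrist collar []
wrist carriage []
wrist pen_block []
wrist pen_short_top []
wrist pen_shorter_top []
1.35
```

Run:
```python
import cv2
a=cv2.imread("pics/a_scene.png");cv2.imwrite("pics/b1.png",cv2.resize(a[110:290,180:460],None,fx=2.8,fy=2.8,interpolation=cv2.INTER_CUBIC))
a=cv2.imread("pics/a_top.png");cv2.imwrite("pics/b2.png",cv2.resize(a[150:290,220:420],None,fx=4,fy=4,interpolation=cv2.INTER_CUBIC))
```

```text
(no output)
```

View pics/a_scene.png

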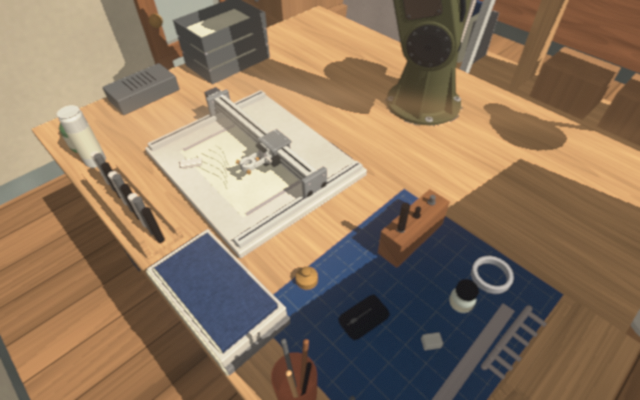

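View pics/a_top.png

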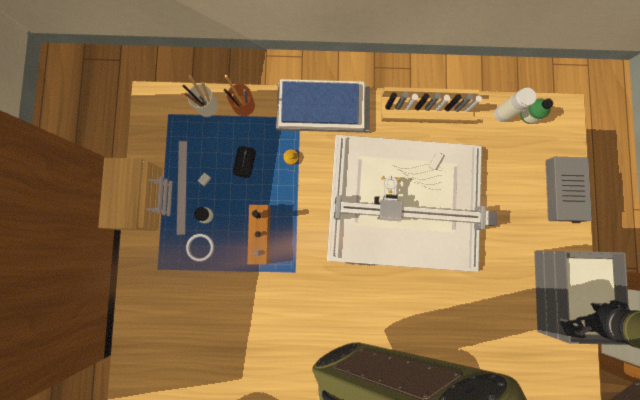

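View pics/b1.png

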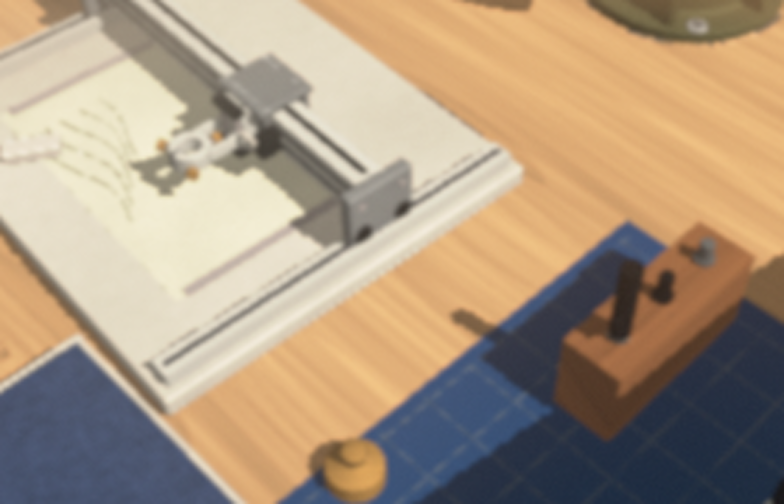

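View pics/b2.png

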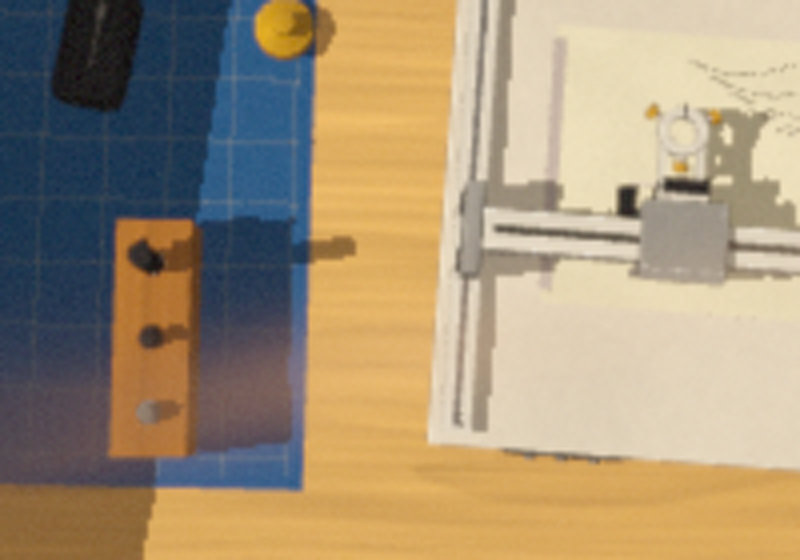

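The scene picture shows the tall black pen at about (403,215), the end of the block nearest the mouse, and the collar at about (250,160). In the top view the tall pen's tail is near (256,213) and the collar ring near (391,183).

```bash
cat > h.py <<'E'
from station import *
import numpy as np, cv2
from scipy.spatial.transform import Rotation as R
def ray(f,uv):
    d=np.linalg.inv(f["intrinsics"])@np.array([uv[0],uv[1],1.]); d=R.from_quat(f["orientation"]).as_matrix()@d
    return np.array(f["eye"]),d/np.linalg.norm(d)
def atz(f,uv,z):
    e,d=ray(f,uv); return e+d*(z-e[2])/d[2]
def proj(f,p):
    c=R.from_quat(f["orientation"]).as_matrix().T@(np.array(p)-np.array(f["eye"])); k=f["intrinsics"]@c; return k[:2]/k[2]
def tri(fs,uvs):
    A=np.zeros((3,3));b=np.zeros(3)
    for f,u in zip(fs,uvs):
        e,d=ray(f,u);M=np.eye(3)-np.outer(d,d);A+=M;b+=M@e
    return np.linalg.solve(A,b)
E
python3 - <<'E'
from h import *
f=grab_frame("top")
g=lambda u,z:print(u,z,atz(f,(220+u[0]/4,150+u[1]/4),z).round(4))
for u in [(116,219),(195,221),(187,456),(109,455)]: g(u,.084)
g((138,247),.164); g((150,336),.11);g((148,412),.104)
g((685,131),.09)
s=grab_frame("scene")
gs=lambda u,z:print(u,z,atz(s,(180+u[0]/2.8,110+u[1]/2.8),z).round(4))
gs((629,268),.164);gs((622,338),.084);gs((187,147),.09)
w=grab_frame("wrist"); st=read_state()
M=R.from_quat(st["ee_rot"]).as_matrix()
print("cam in tool",M.T@(w["eye"]-st["tcp_pos"]),"fwd in tool",M.T@R.from_quat(w["orientation"]).as_matrix()); print(M)
E
```

```text
(116, 219) 0.084 [0.5404 0.3365 0.084 ]
(195, 221) 0.084 [0.5404 0.2775 0.084 ]
(187, 456) 0.084 [0.3668 0.2769 0.084 ]
(109, 455) 0.084 [0.3662 0.3341 0.084 ]
(138, 247) 0.164 [0.5133 0.3084 0.164 ]
(150, 336) 0.11 [0.4532 0.3043 0.11  ]
(148, 412) 0.104 [0.3984 0.3043 0.104 ]
(685, 131) 0.09 [ 0.6169 -0.0885  0.09  ]
(629, 268) 0.164 [0.5135 0.308  0.164 ]
(622, 338) 0.084 [0.5109 0.3128 0.084 ]
(187, 147) 0.09 [ 0.6229 -0.0843  0.09  ]
cam in tool [ 0.07338622 -0.00065317 -0.14345036] fwd in tool [[ 5.86466017e-04 -9.57267479e-01 -2.89203440e-01]
 [ 9.99999515e-01  7.90337698e-04 -5.88163280e-04]
 [ 7.91597961e-04 -2.89202955e-01  9.57267478e-01]]
[[ 8.97915541e-01  4.40167787e-01 -7.74278428e-06]
 [ 4.40167787e-01 -8.97915541e-01 -1.20808507e-05]
 [-1.22699677e-05  7.43945942e-06 -1.00000000e+00]]
```

```bash
python3 -m handwheel '{"travel":[[0.0516,-0.025,-0.003],[0.0516,-0.025,-0.003],[0.0516,-0.025,-0.003],[0.0516,-0.025,-0.003],[0.0516,-0.025,-0.003],[0.0516,-0.025,-0.003],[0.0516,-0.025,-0.003],[0.0516,-0.025,-0.003],[0.0516,-0.025,-0.003],[0.0516,-0.025,-0.003]],"rotation":[[0,0,0],[0,0,0],[0,0,0],[0,0,0],[0,0,0],[0,0,0],[0,0,0],[0,0,0],[0,0,0],[0,0,0]],"grip":[0.0854,0.0854,0.0854,0.0854,0.0854,0.0854,0.0854,0.0854,0.0854,0.0854]}'
python3 - <<'E'
from h import *
f=grab_frame("wrist");cv2.imwrite("pics/c_w.png",f["color"][:,:,::-1]);
np.savez("c_w.npz",**{k:f[k] for k in f})
print([(d["p"],d["uv"]) for d in boxes_of("wrist","collar")[:2]],proj(f,[.62,-.086,.09]))
E
```

```text
clock: 2.75
tcp_pos: [0.6184, -0.0855, 0.2616]
ee_rot: [0.974, 0.226, 0.0, 0.0]
force: [0.4, -1.3, 0.4]
gripper_width: 0.0856
[(0.73, [297.3, 230.7])] [325.29117576 183.25204541]
```

View pics/c_w.png

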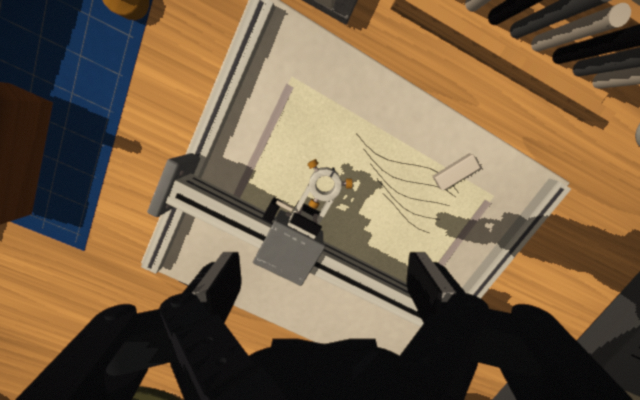

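Run:
```python
import cv2
a=cv2.imread("pics/c_w.png");cv2.imwrite("pics/c2.png",cv2.resize(a[145:225,280:370],None,fx=7,fy=7,interpolation=cv2.INTER_CUBIC))
```

```text
(no output)
```

View pics/c2.png

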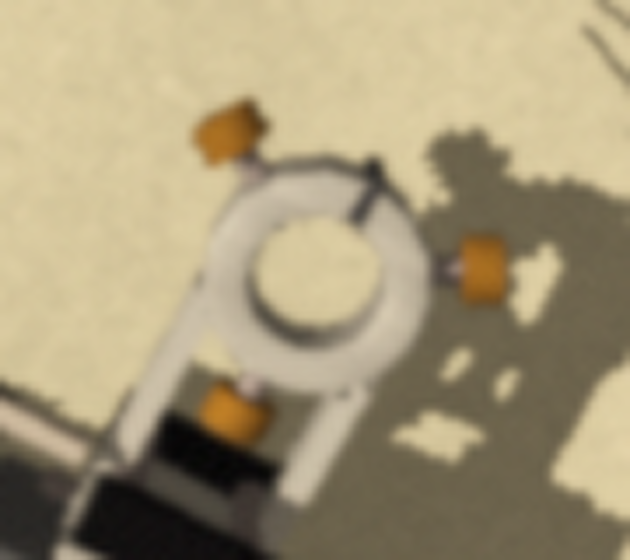

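Run:
```python
from h import *
f=dict(np.load("c_w.npz"))
a=cv2.imread("pics/c_w.png")
# refine: rectify plane z=0.09 around collar to metric picture
from h import *
S=10000 # px/m -> 0.1mm
n=800
c0=np.array([.62,-.086])
yy,xx=np.mgrid[0:n,0:n]
# picture: up=+x, left=+y
X=c0[0]+(n/2-yy)/S*1.0; Y=c0[1]+(n/2-xx)/S
P=np.stack([X,Y,np.full_like(X,.09)],-1)
Rm=R.from_quat(f["orientation"]).as_matrix()
c=(P-f["eye"])@Rm; k=c@f["intrinsics"].T
u=(k[...,:2]/k[...,2:]).astype(np.float32)
o=cv2.remap(a,u[...,0],u[...,1],cv2.INTER_CUBIC)
cv2.imwrite("pics/c3.png",o[100:700,100:700])
g=lambda q:atz(f,(280+q[0]/7,145+q[1]/7),.09)
for q in [(207,268),(428,275),(255,272),(382,272),(318,212),(357,218),(378,175)]:print(q,g(q).round(4))
```

```text
(207, 268) [ 0.6121 -0.07    0.09  ]
(428, 275) [ 0.6269 -0.1027  0.09  ]
(255, 272) [ 0.6149 -0.0773  0.09  ]
(382, 272) [ 0.624  -0.0958  0.09  ]
(318, 212) [ 0.6283 -0.0821  0.09  ]
(357, 218) [ 0.6302 -0.0881  0.09  ]
(378, 175) [ 0.6379 -0.088   0.09  ]
```

View pics/c3.png

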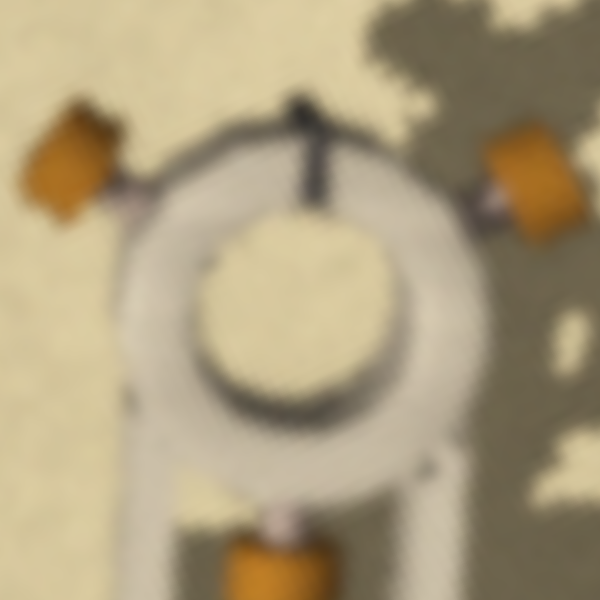

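Run:
```python
from h import *
f=dict(np.load("c_w.npz"))
a=cv2.imread("pics/c_w.png",0)
t=cv2.imread("pics/a_top.png",0)
ft=grab_frame("top")
for nm,im,ff in (("w",a,f),("t",t,ft)):
    L=cv2.createLineSegmentDetector().detect(im)[0][:,0]
    for l in L:
        p=atz(ff,l[:2],.03);q=atz(ff,l[2:],.03);d=q-p;n=np.hypot(d[0],d[1])
        m=(p+q)/2
        if n>.1 and .35<m[0]<.85 and -.35<m[1]<.2:
            h=np.degrees(np.arctan2(d[1],d[0]))
            print(nm,((h+45)%90-45).round(2),n.round(3),m.round(3))
```

```text
w -2.73 0.135 [0.496 0.018 0.03 ]
w -2.85 0.183 [ 0.484 -0.232  0.03 ]
w -2.67 0.132 [0.504 0.016 0.03 ]
w -2.89 0.175 [ 0.493 -0.22   0.03 ]
w -2.79 0.192 [0.669 0.069 0.03 ]
w -2.77 0.108 [0.43 0.08 0.03]
w -2.82 0.196 [0.667 0.074 0.03 ]
w -3.03 0.1 [0.427 0.087 0.03 ]
w -2.5 0.139 [0.52 0.02 0.03]
w -2.81 0.226 [0.657 0.06  0.03 ]
w -2.91 0.151 [ 0.509 -0.21   0.03 ]
w -2.95 0.111 [0.429 0.072 0.03 ]
w -0.01 0.136 [0.616 0.178 0.03 ]
w 0.05 0.166 [0.444 0.178 0.03 ]
w 0.05 0.295 [ 0.824 -0.216  0.03 ]
w 0.03 0.298 [ 0.839 -0.229  0.03 ]
w -2.86 0.194 [0.663 0.086 0.03 ]
w -2.85 0.435 [ 0.764 -0.167  0.03 ]
w -2.81 0.103 [ 0.37  -0.105  0.03 ]
w -2.6 0.103 [0.537 0.02  0.03 ]
w -2.8 0.136 [ 0.527 -0.197  0.03 ]
w -2.81 0.111 [0.643 0.009 0.03 ]
w -2.93 0.106 [0.528 0.023 0.03 ]
w -2.91 0.1 [0.532 0.02  0.03 ]
w -2.81 0.137 [ 0.521 -0.202  0.03 ]
w -2.84 0.138 [ 0.517 -0.204  0.03 ]
w -2.85 0.223 [0.653 0.056 0.03 ]
t 0.04 0.248 [0.814 0.127 0.03 ]
t -2.69 0.11 [ 0.54  -0.008  0.03 ]
t -3.06 0.11 [ 0.549 -0.008  0.03 ]
t -0.11 0.131 [0.608 0.196 0.03 ]
t -2.9 0.228 [ 0.536 -0.259  
[... 244 characters left out ...]
3 ]
t -2.54 0.186 [0.678 0.04  0.03 ]
t -3.89 0.106 [ 0.514 -0.327  0.03 ]
t 0.2 0.319 [ 0.826 -0.228  0.03 ]
t -3.04 0.173 [0.676 0.061 0.03 ]
t -4.71 0.142 [0.781 0.005 0.03 ]
t -2.89 0.174 [0.676 0.052 0.03 ]
t 0.67 0.231 [ 0.51  -0.171  0.03 ]
t 0.33 0.327 [ 0.839 -0.232  0.03 ]
t -2.45 0.1 [0.449 0.08  0.03 ]
t -2.54 0.112 [0.451 0.051 0.03 ]
t -3.03 0.108 [0.449 0.064 0.03 ]
t -2.1 0.133 [ 0.52  -0.208  0.03 ]
t -2.79 0.1 [0.449 0.072 0.03 ]
t -2.74 0.396 [0.58  0.091 0.03 ]
t -2.6 0.31 [ 0.763 -0.224  0.03 ]
t -2.85 0.12 [ 0.619 -0.294  0.03 ]
t -2.72 0.104 [ 0.643 -0.002  0.03 ]
t -2.11 0.12 [ 0.619 -0.305  0.03 ]
t -2.65 0.104 [0.646 0.009 0.03 ]
t -3.51 0.124 [ 0.435 -0.341  0.03 ]
```

The wrist picture shows the collar ring at (324,184), with its rib at (333,173). The rib points along world +x, about -3° like the plotter's own axes. Next, the pen.

```bash
python3 -m handwheel '{"travel":[[0.0077,-0.04,0],[0.0077,-0.04,0],[0.0077,-0.04,0],[0.0077,-0.04,0],[0.0077,-0.04,0],[0.0077,-0.04,0],[0.0077,-0.04,0],[0.0077,-0.04,0],[0.0077,-0.04,0],[0.0077,-0.04,0]],"rotation":[[0,0,0],[0,0,0],[0,0,0],[0,0,0],[0,0,0],[0,0,0],[0,0,0],[0,0,0],[0,0,0],[0,0,0]],"grip":[0.0854,0.0854,0.0854,0.0854,0.0854,0.0854,0.0854,0.0854,0.0854,0.0854]}'
python3 - <<'E'
from h import *
f=grab_frame("wrist");cv2.imwrite("pics/d_w.png",f["color"][:,:,::-1]);
np.savez("d_w.npz",**{k:f[k] for k in f})
for n in ["pen_tab","pen_center"]:print([(d["p"],d["uv"]) for d in boxes_of("wrist",n)[:2]])
u=proj(f,[.511,.307,.13]);print(u,proj(f,[.511,.307,.164]),proj(f,[.511,.307,.084]))
x,y=map(int,u);x0=max(x-55,0);y0=max(y-45,0);print(x0,y0)
cv2.imwrite("pics/d2.png",cv2.resize(f["color"][y0:y0+90,x0:x0+110,::-1],None,fx=6,fy=6,interpolation=cv2.INTER_CUBIC))
E
```

```text
clock: 4.15
tcp_pos: [0.52, 0.2867, 0.2616]
ee_rot: [0.97, 0.245, -0.003, -0.01]
force: [0.1, -0.7, -0.1]
gripper_width: 0.0853
[(0.61, [301.1, 196.1])]
[(0.67, [300.3, 194.5])]
[304.99550599 191.4827199 ] [301.79377534 201.14878491] [308.31750777 181.45355485]
249 146
```

View pics/d2.png

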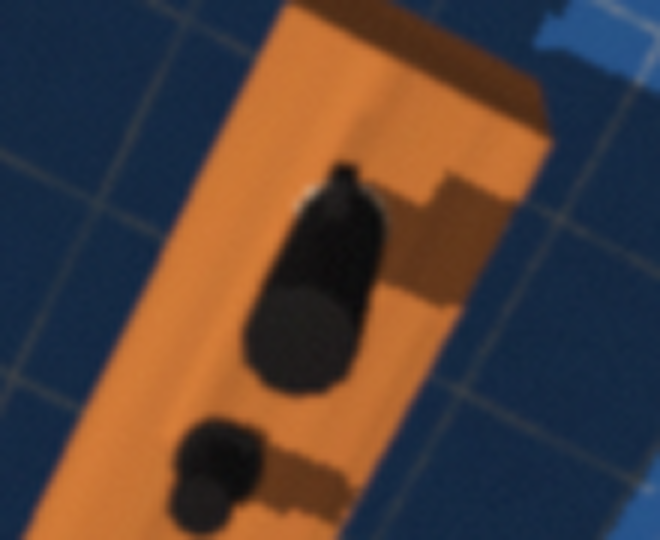

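View pics/d_w.png

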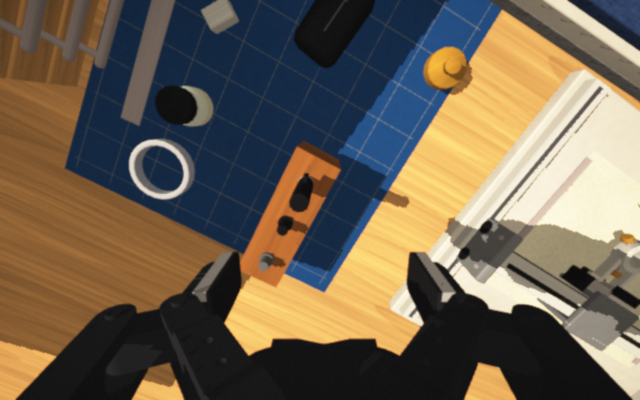

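```bash
cat > fit.py <<'E'
from h import *
from scipy.optimize import minimize
def sil(f,nib,phi,shape,S=4,tilt=None,o=(0,0)):
    m=np.zeros(shape,np.uint8); t=np.linspace(0,2*np.pi,40)
    def fill(P):
        c=(np.array(P)+nib-f["eye"])@R.from_quat(f["orientation"]).as_matrix(); k=c@f["intrinsics"].T
        u=((k[:,:2]/k[:,2:]-o+.5)*S-.5).astype(np.float32)
        cv2.fillConvexPoly(m,cv2.convexHull(np.round(u*16).astype(np.int32)),1,shift=4)
    fill([[.009*np.cos(a),.009*np.sin(a),z] for a in t for z in (.075,.155)])
    c,s=np.cos(phi),np.sin(phi)
    fill([[r*c-w*s,r*s+w*c,z] for r in(.005,.016) for w in(-.0025,.0025) for z in(.095,.109)])
    return m
E
python3 - <<'E'
from fit import *
f=grab_frame("wrist");st=read_state();print(st["tcp_pos"].round(4),st["ee_rot"].round(4))
np.savez("e_w.npz",**f)
u=proj(f,[.511,.307,.13]);x0,y0=int(u[0])-30,int(u[1])-30
crop=f["color"][y0:y0+60,x0:x0+60]
g=cv2.resize(crop,None,fx=4,fy=4,interpolation=cv2.INTER_CUBIC)
mask=(g.max(2)<62).astype(np.uint8)
n,l,s,_=cv2.connectedComponentsWithStats(mask)
cv2.imwrite("pics/e1.png",cv2.resize(np.hstack([g[:,:,::-1],cv2.merge([mask*255]*3)]),None,fx=1.6,fy=1.6))
lab=l[120,120];print(s[lab]); mk=(l==lab).astype(np.uint8)
best=None
def cost(p): 
    m=sil(f,np.array([p[0],p[1],.009]),p[2],mk.shape,4,None,(x0,y0)); return 1-(m&mk).sum()/max(1,(m|mk).sum())
for ph in np.radians(np.arange(-180,180,30)):
    r=minimize(cost,[.511,.307,ph],method="Nelder-Mead",options=dict(initial_simplex=[[.511,.307,ph],[.514,.307,ph],[.511,.310,ph],[.511,.307,ph+.3]],xatol=1e-5,fatol=1e-5))
    print(np.degrees(ph).round(),r.fun.round(4),r.x[:2].round(4),np.degrees(r.x[2]).round(1))
    if best is None or r.fun<best.fun:best=r
m=sil(f,np.array([best.x[0],best.x[1],.009]),best.x[2],mk.shape,4,None,(x0,y0))
e=cv2.morphologyEx(m,cv2.MORPH_GRADIENT,np.ones((3,3),np.uint8)); v=g[:,:,::-1].copy();v[e>0]=(0,0,255)
cv2.imwrite("pics/e2.png",cv2.resize(np.hstack([v,cv2.merge([mk*255]*3)]),None,fx=1.6,fy=1.6))
E
```

```text
[0.5208 0.2853 0.2614] [ 0.9699  0.2434 -0.0026 -0.009 ]
[  64   53   94  150 8645]
-180.0 0.159 [0.5097 0.3093] -177.5
-150.0 0.159 [0.5096 0.3089] -160.9
-120.0 0.1592 [0.5095 0.3092] -147.9
-90.0 0.1641 [0.5095 0.3083] -145.0
-60.0 0.1782 [0.5084 0.3088] 15.1
-30.0 0.1754 [0.5094 0.3093] 9.2
0.0 0.1746 [0.5095 0.3092] 13.6
30.0 0.1752 [0.5096 0.3091] 14.2
60.0 0.1751 [0.5096 0.3091] 10.7
90.0 0.159 [0.5096 0.3095] 166.8
120.0 0.1593 [0.5097 0.3092] 171.3
150.0 0.159 [0.5097 0.3092] 170.7
```

View pics/e2.png

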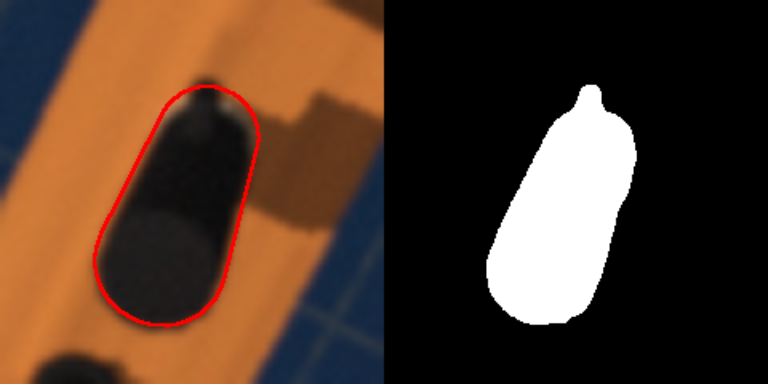

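Run:
```python
import fit
from fit import *
src=open("fit.py").read()
f=dict(np.load("e_w.npz"))
u=proj(f,[.511,.307,.13]);x0,y0=int(u[0])-30,int(u[1])-30
g=cv2.resize(f["color"][y0:y0+60,x0:x0+60],None,fx=4,fy=4,interpolation=cv2.INTER_CUBIC)
res=[]
for thr in (62,75,90):
  mask=(g.max(2)<thr).astype(np.uint8)
  n,l,s,_=cv2.connectedComponentsWithStats(mask); mk=(l==l[120,120]).astype(np.uint8)
  for zb in (.08,.084,.088):
   for rr in (".0085",".009"):
    ns={};exec(src.replace("(.075,.155)",f"({zb},.155)").replace(".009*",rr+"*"),ns);S=ns["sil"]
    def cost(p):
        m=S(f,np.array([p[0],p[1],.009]),p[2],mk.shape,4,None,(x0,y0)); return 1-(m&mk).sum()/max(1,(m|mk).sum())
    r=min((minimize(cost,[.51,.309,ph],method="Nelder-Mead",options=dict(initial_simplex=[[.51,.309,ph],[.513,.309,ph],[.51,.312,ph],[.51,.309,ph+.3]],xatol=1e-5,fatol=1e-5)) for ph in (-.3,0,.3,.6)),key=lambda r:r.fun)
    res.append((r.fun,r.x,S,mk)); print(thr,zb,rr,r.fun.round(4),r.x[:2].round(4),np.degrees(r.x[2]).round(1))
b=min(res,key=lambda r:r[0])
m=b[2](f,np.array([b[1][0],b[1][1],.009]),b[1][2],mk.shape,4,None,(x0,y0))
e=cv2.morphologyEx(m,cv2.MORPH_GRADIENT,np.ones((3,3),np.uint8)); v=g[:,:,::-1].copy();v[e>0]=(0,0,255)
cv2.imwrite("pics/e3.png",cv2.resize(np.hstack([v,cv2.merge([b[3]*255]*3)]),None,fx=1.6,fy=1.6))
```

```text
62 0.08 .0085 0.1031 [0.509  0.3087] 16.3
62 0.08 .009 0.1629 [0.5094 0.3093] 13.5
62 0.084 .0085 0.0913 [0.5091 0.3088] 15.8
62 0.084 .009 0.1535 [0.5095 0.3092] 15.5
62 0.088 .0085 0.0892 [0.5093 0.3089] 17.9
62 0.088 .009 0.1431 [0.5094 0.3089] 16.2
75 0.08 .0085 0.0696 [0.5087 0.3086] 17.2
75 0.08 .009 0.1302 [0.5093 0.309 ] 16.7
75 0.084 .0085 0.0664 [0.509  0.3086] 17.8
75 0.084 .009 0.1199 [0.5093 0.309 ] 16.6
75 0.088 .0085 0.0737 [0.5091 0.3086] 18.1
75 0.088 .009 0.1119 [0.5094 0.3088] 18.6
90 0.08 .0085 0.0573 [0.5087 0.3087] 17.3
90 0.08 .009 0.0931 [0.5089 0.3083] 19.0
90 0.084 .0085 0.0627 [0.5088 0.3087] 17.6
90 0.084 .009 0.0865 [0.5092 0.3085] 19.0
90 0.088 .0085 0.0724 [0.5089 0.3088] 17.9
90 0.088 .009 0.0883 [0.5093 0.3085] 20.0
```

View pics/e3.png

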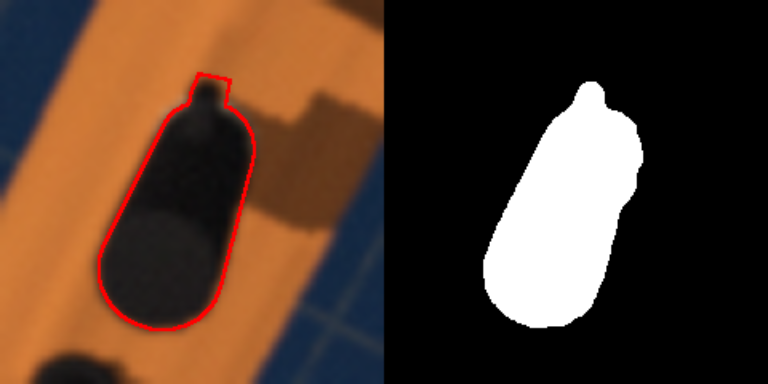

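```bash
cat > go.py <<'E'
from h import *
import sys
x,y,z,h=map(float,sys.argv[1:5])
s=read_state();M0=R.from_quat(s["ee_rot"]);c,sn=np.cos(np.radians(h)),np.sin(np.radians(h))
Rt=R.from_matrix(np.array([[c,sn,0],[sn,-c,0],[0,0,-1.]]))
d=np.array([x,y,z])-s["tcp_pos"]
m=M0.as_matrix()
print("t",round(s["clock"],2),"tcp",s["tcp_pos"].round(4),"heading",np.degrees(np.arctan2(m[1,0],m[0,0])).round(2),"toolz",m[:,2].round(4),"w",round(s["gripper_width"],4),"F",s["force"].round(1),"q",s["q"].round(2))
print("rotvec",(M0.inv()*Rt).as_rotvec().round(4),"travel after turn",(Rt.inv().apply(d)).round(4),"travel before",(M0.inv().apply(d)).round(4))
E
python3 go.py .5095 .3085 .200 17.5
```

```text
t 4.35 tcp [0.5208 0.2853 0.2614] heading 28.18 toolz [-0.0095  0.0163 -0.9998] w 0.0852 F [ 0.3 -0.2 -0.4] q [ 0.49  0.29 -0.01  1.27  0.02  3.14]
rotvec [-0.0187  0.0024  0.1864] travel after turn [-0.0038 -0.0255  0.0614] travel before [ 0.001  -0.0246  0.0618]
```

```bash
python3 go.py .5095 .3085 .200 62.5
```

```text
t 4.35 tcp [0.5208 0.2853 0.2614] heading 28.18 toolz [-0.0095  0.0163 -0.9998] w 0.0852 F [ 0.3 -0.2 -0.4] q [ 0.49  0.29 -0.01  1.27  0.02  3.14]
rotvec [-0.0184 -0.005  -0.599 ] travel after turn [ 0.0154 -0.0207  0.0614] travel before [ 0.001  -0.0246  0.0618]
```

```bash
python3 -m handwheel '{"travel":[[0,0,0],[0,0,0],[0,0,0],[0,0,0],[0,0,0],[0.0039,-0.0052,0.0153],[0.0039,-0.0052,0.0153],[0.0039,-0.0052,0.0154],[0.0037,-0.0051,0.0154],[0,0,0]],"rotation":[[-0.0037,-0.001,-0.1198],[-0.0037,-0.001,-0.1198],[-0.0037,-0.001,-0.1198],[-0.0037,-0.001,-0.1198],[-0.0037,-0.001,-0.1198],[0,0,0],[0,0,0],[0,0,0],[0,0,0],[0,0,0]],"grip":[0.0854,0.0854,0.0854,0.0854,0.0854,0.0854,0.0854,0.0854,0.0854,0.0854]}'
python3 go.py .5095 .3085 .122 62.5
python3 - <<'E'
from h import *
f=grab_frame("wrist");np.savez("f_w.npz",**f);cv2.imwrite("pics/f_w.png",f["color"][:,:,::-1])
print(proj(f,[.5095,.3085,.164]),proj(f,[.5095,.3085,.084]))
E
```

```text
clock: 5.6
tcp_pos: [0.5079, 0.3094, 0.1981]
ee_rot: [0.854, 0.52, -0.001, -0.0]
force: [0.1, 0.2, 0.6]
gripper_width: 0.0854
t 5.6 tcp [0.5079 0.3094 0.1981] heading 62.6 toolz [-2.6e-03 -8.0e-04 -1.0e+00] w 0.0854 F [0.1 0.2 0.6] q [ 0.55  0.32 -0.11  1.14  0.    2.6 ]
rotvec [-0.002   0.0019  0.0017] travel after turn [-0.0001  0.0019  0.0761] travel before [0.0001 0.002  0.0761]
[327.61180017 231.41879022] [326.69092398 198.51906244]
```

View pics/f_w.png

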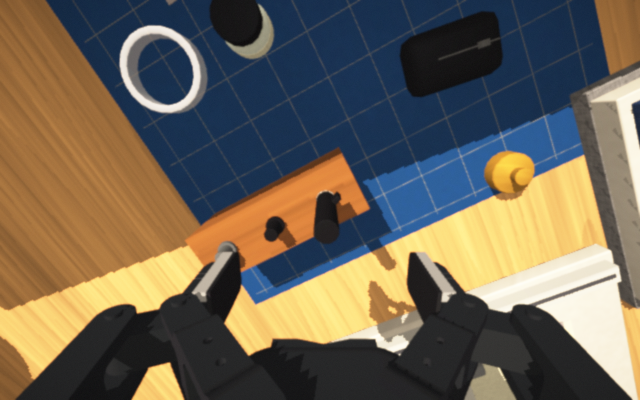

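Wrist view: the pen's tail is at (326,231) as predicted, with its tab on the upper right at (338,198). I'll refit the pen pose from this closer picture.

```bash
cat > refit.py <<'E'
from fit import *
import sys
src=open("fit.py").read()
def refit(f,p0,nz,thrs=(70,85),zbs=(.08,.086),rrs=(.0085,.009),out=None,half=30,phs=(-.4,0,.4)):
    u=proj(f,[p0[0],p0[1],nz+.12]);x0,y0=int(u[0])-half,int(u[1])-half
    g=cv2.resize(f["color"][y0:y0+2*half,x0:x0+2*half],None,fx=4,fy=4,interpolation=cv2.INTER_CUBIC)
    best=None
    for thr in thrs:
      mask=(g.max(2)<thr).astype(np.uint8);n,l,s,_=cv2.connectedComponentsWithStats(mask);mk=(l==l[4*half,4*half]).astype(np.uint8)
      for zb in zbs:
       for rr in rrs:
        ns={};exec(src.replace("(.075,.155)",f"({zb},.155)").replace(".009*",f"{rr}*"),ns);S=ns["sil"]
        def cost(p):
            m=S(f,np.array([p[0],p[1],nz]),p[2],mk.shape,4,None,(x0,y0));return 1-(m&mk).sum()/max(1,(m|mk).sum())
        a,b=p0[:2]
        r=min((minimize(cost,[a,b,p0[2]+ph],method="Nelder-Mead",options=dict(initial_simplex=[[a,b,p0[2]+ph],[a+.003,b,p0[2]+ph],[a,b+.003,p0[2]+ph],[a,b,p0[2]+ph+.3]],xatol=1e-5,fatol=1e-5)) for ph in phs),key=lambda r:r.fun)
        print(thr,zb,rr,r.fun.round(4),r.x[:2].round(4),np.degrees(r.x[2]).round(1))
        if best is None or r.fun<best[0]:best=(r.fun,r.x,S,mk)
    m=best[2](f,np.array([best[1][0],best[1][1],nz]),best[1][2],best[3].shape,4,None,(x0,y0))
    e=cv2.morphologyEx(m,cv2.MORPH_GRADIENT,np.ones((3,3),np.uint8));v=g[:,:,::-1].copy();v[e>0]=(0,0,255)
    if out:cv2.imwrite(out,cv2.resize(np.hstack([v,cv2.merge([best[3]*255]*3)]),None,fx=1.6,fy=1.6))
E
python3 - <<'E'
from refit import *
refit(dict(np.load("f_w.npz")),[.5095,.3085,.305],.009,out="pics/f2.png")
E
```

```text
70 0.08 0.0085 0.0452 [0.5084 0.308 ] 24.5
70 0.08 0.009 0.0716 [0.5084 0.3074] 28.0
70 0.086 0.0085 0.0627 [0.5085 0.3081] 24.6
70 0.086 0.009 0.0769 [0.5087 0.3086] 22.5
85 0.08 0.0085 0.3349 [0.5082 0.3075] 24.8
85 0.08 0.009 0.3094 [0.5082 0.307 ] 27.9
85 0.086 0.0085 0.3505 [0.5083 0.3078] 23.8
85 0.086 0.009 0.3243 [0.5083 0.3072] 27.3
```

View pics/f2.png

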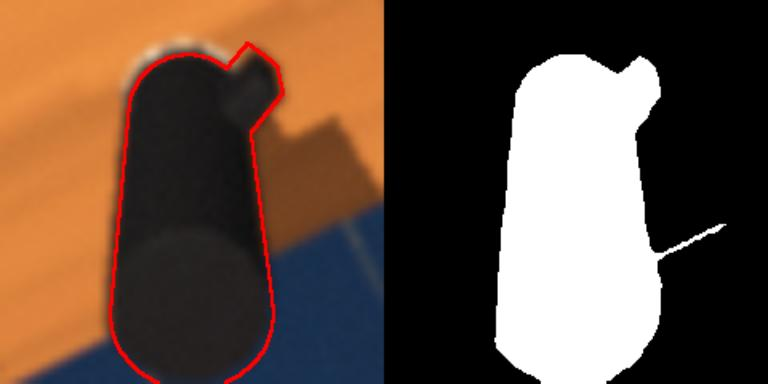

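Run:
```python
from refit import *
refit(dict(np.load("f_w.npz")),[.5085,.308,.305],.009,thrs=(60,66,70),zbs=(.08,),out="pics/f2.png",half=38)
```

```text
60 0.08 0.0085 0.0546 [0.5084 0.308 ] 26.4
60 0.08 0.009 0.109 [0.5086 0.3079] 27.3
66 0.08 0.0085 0.0469 [0.5085 0.308 ] 25.2
66 0.08 0.009 0.0937 [0.5086 0.3078] 26.2
70 0.08 0.0085 0.0474 [0.5085 0.3081] 25.5
70 0.08 0.009 0.0848 [0.5086 0.3078] 26.5
```

View pics/f2.png

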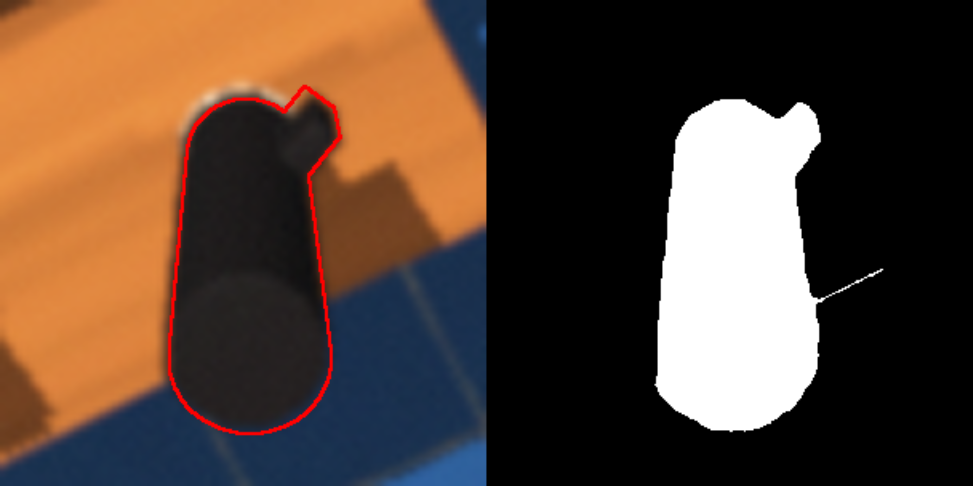

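Run:
```python
from fit import *
src=open("fit.py").read().replace("(.075,.155)","(.081,.155)").replace(".009*",".0086*").replace("nib,phi","nib,phi,ro,tw").replace(".016","ro").replace("(-.0025,.0025)","(-tw,tw)")
ns={};exec(src,ns);S=ns["sil"]
D=[]
for fn,thr,half,c in (("e_w.npz",75,32,.13),("f_w.npz",66,38,.129)):
    f=dict(np.load(fn));u=proj(f,[.509,.3085,c]);x0,y0=int(u[0])-half,int(u[1])-half
    g=cv2.resize(f["color"][y0:y0+2*half,x0:x0+2*half],None,fx=4,fy=4,interpolation=cv2.INTER_CUBIC)
    mask=(g.max(2)<thr).astype(np.uint8);mask=cv2.morphologyEx(mask,cv2.MORPH_OPEN,np.ones((7,7),np.uint8));l=cv2.connectedComponents(mask)[1];D.append((f,(x0,y0),g,(l==l[4*half,4*half]).astype(np.uint8)))
def cost(p,idx=(0,1)):
    t=0
    for i in idx:
        f,o,g,mk=D[i];m=S(f,np.array([p[2*i]*.01+.509,p[2*i+1]*.01+.308,.009]),p[4],p[5]*.02,p[6]*.01,mk.shape,4,None,o);t+=(m^mk).sum()/mk.sum()
    return t
for idx in ((0,),(1,),(0,1)):
  r=None
  for ph in (.2,.35,.5):
   x=np.array([0,0,0,0,ph,.7,.25]);sx=np.vstack([x]+[x+np.eye(7)[i]*[.2,.2,.2,.2,.2,.1,.05][i] for i in range(7)])
   q=minimize(cost,x,args=(idx,),method="Nelder-Mead",options=dict(initial_simplex=sx,maxiter=1500,xatol=1e-4,fatol=1e-6))
   if r is None or q.fun<r.fun:r=q
  p=r.x;print(idx,r.fun,"xy",(p[:4]*.01+[.509,.308]*2).round(4),"phi",np.degrees(p[4]).round(1),"ro",p[5]*.02,"hw",p[6]*.01)
  for ph in (10,14,18,22,26,30):
     z=p.copy();z[4]=np.radians(ph);print(ph,round(cost(z,idx),4),end="; ")
  print()
vs=[]
for i in (0,1):
    f,o,g,mk=D[i];m=S(f,np.array([p[2*i]*.01+.509,p[2*i+1]*.01+.308,.009]),p[4],p[5]*.02,p[6]*.01,mk.shape,4,None,o)
    e=cv2.morphologyEx(m,cv2.MORPH_GRADIENT,np.ones((3,3),np.uint8));v=g[:,:,::-1].copy();v[e>0]=(0,0,255);vs.append(cv2.resize(v,(380,380)))
cv2.imwrite("pics/g.png",np.hstack(vs))
```

```text
(0,) 0.06674082313681869 xy [0.5089 0.3088 0.5138 0.3081] phi 20.2 ro 0.014209634531918874 hw 0.0017746994636649133
10 0.0864; 14 0.0782; 18 0.0705; 22 0.0699; 26 0.0785; 30 0.0879; 
(1,) 0.035252374957079086 xy [0.5095 0.3093 0.5086 0.3082] phi 21.0 ro 0.014806872295719664 hw 0.0017754658468734242
10 0.0658; 14 0.0532; 18 0.0409; 22 0.0363; 26 0.0461; 30 0.0582; 
(0, 1) 0.11226447607588098 xy [0.5089 0.3087 0.5088 0.3083] phi 20.8 ro 0.013886525591795512 hw 0.002262026813529941
10 0.1481; 14 0.1316; 18 0.1169; 22 0.1134; 26 0.1244; 30 0.1427;
```

View pics/g.png

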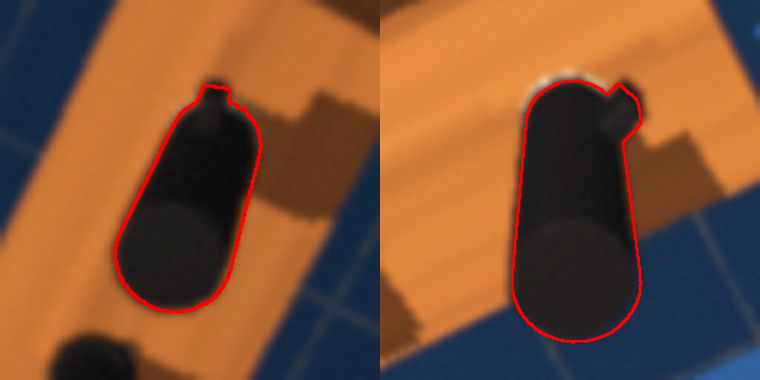

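```bash
python3 -m handwheel '{"travel":[[-0.0005,0.0013,0],[0,0,0.0127],[0,0,0.0127],[0,0,0.0127],[0,0,0.0127],[0,0,0.0127],[0,0,0.0126],[0,0,0],[0,0,0],[0,0,0]],"rotation":[[-0.002,0.0019,0],[0,0,0],[0,0,0],[0,0,0],[0,0,0],[0,0,0],[0,0,0],[0,0,0],[0,0,0],[0,0,0]],"grip":[0.0854,0.0854,0.0854,0.0854,0.0854,0.0854,0.0854,0.0854,0.0854,0.0854]}'
python3 go.py .5088 .3084 .122 62.5
```

```text
clock: 6.9
tcp_pos: [0.5108, 0.3089, 0.1247]
ee_rot: [0.855, 0.519, 0.002, 0.0]
force: [0.1, 0.1, 0.9]
gripper_width: 0.0855
t 6.9 tcp [0.5108 0.3089 0.1247] heading 62.56 toolz [ 0.0037  0.0022 -1.    ] w 0.0855 F [0.1 0.1 0.9] q [ 0.54  0.37 -0.22  0.98 -0.    2.59]
rotvec [ 0.0023 -0.0037  0.001 ] travel after turn [-0.0013 -0.0016  0.0027] travel before [-0.0013 -0.0016  0.0026]
```

Run:
```python
from h import *
for i in range(4):
    f=grab_frame("wrist");s=read_state();print(s["clock"],s["tcp_pos"].round(4),s["ee_rot"].round(4),s["q"].round(4))
np.savez("h_w.npz",**f);cv2.imwrite("pics/h_w.png",f["color"][:,:,::-1])
```

```text
6.95 [0.5107 0.3088 0.1246] [0.8546 0.5192 0.0021 0.    ] [ 0.5439  0.3655 -0.2245  0.9765 -0.      2.5935]
7.0 [0.5107 0.3088 0.1245] [0.8547 0.5192 0.0021 0.    ] [ 0.5438  0.3656 -0.2246  0.9765 -0.      2.5936]
7.05 [0.5106 0.3087 0.1244] [0.8546 0.5192 0.002  0.    ] [ 5.4380e-01  3.6560e-01 -2.2480e-01  9.7650e-01 -1.0000e-04  2.5936e+00]
7.1 [0.5105 0.3087 0.1243] [0.8546 0.5192 0.0019 0.    ] [ 5.4380e-01  3.6570e-01 -2.2490e-01  9.7650e-01 -1.0000e-04  2.5936e+00]
```

View pics/h_w.png

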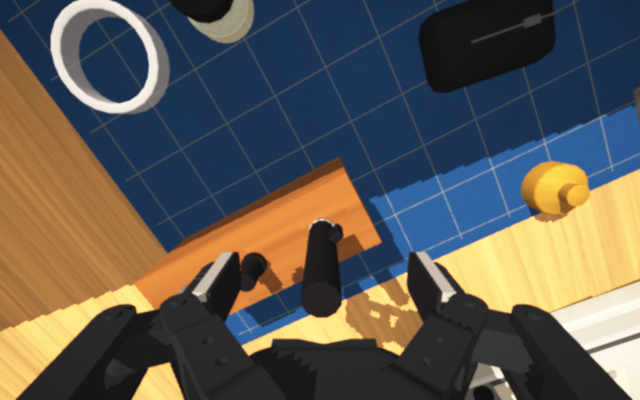

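```bash
python3 -m handwheel '{"travel":[[0,0,0],[0,0,0],[0,0,0],[0,0,0],[0,0,0],[0,0,0],[0,0,0],[0,0,0],[0,0,0],[0,0,0]],"rotation":[[0,0,0],[0,0,0],[0,0,0],[0,0,0],[0,0,0],[0,0,0],[0,0,0],[0,0,0],[0,0,0],[0,0,0]],"grip":[0.0854,0.06,0.05,0.04,0.03,0.025,0.02,0.015,0.01,0.01]}' 40
python3 go.py .5088 .3084 .122 62.5
```

```text
clock: 8.35
tcp_pos: [0.5103, 0.3085, 0.124]
ee_rot: [0.855, 0.519, 0.002, 0.0]
force: [-0.3, 0.1, -0.3]
gripper_width: 0.0169
t 8.35 tcp [0.5103 0.3085 0.124 ] heading 62.56 toolz [ 0.0027  0.0016 -1.    ] w 0.0169 F [-0.3  0.1 -0.3] q [ 0.54  0.37 -0.23  0.98 -0.    2.59]
rotvec [ 0.0016 -0.0026  0.0011] travel after turn [-0.0008 -0.0013  0.002 ] travel before [-0.0008 -0.0013  0.002 ]
```

```bash
python3 -m handwheel '{"travel":[[0,0,-0.005],[0,0,-0.012],[0,0,-0.014],[0,0,-0.016],[0,0,-0.018],[0,0,-0.02],[0,0,-0.02],[0,0,-0.02],[0,0,-0.015],[0,0,0]],"rotation":[[0,0,0],[0,0,0],[0,0,0],[0,0,0],[0,0,0],[0,0,0],[0,0,0],[0,0,0],[0,0,0],[0,0,0]],"grip":[0.01,0.01,0.01,0.01,0.01,0.01,0.01,0.01,0.01,0.01]}'
python3 go.py .6181 -.0865 .264 39
python3 - <<'E'
from h import *
f=grab_frame("wrist");cv2.imwrite("pics/i_w.png",f["color"][:,:,::-1]);np.savez("i_w.npz",**f)
E
```

```text
clock: 9.6
tcp_pos: [0.5107, 0.3088, 0.2657]
ee_rot: [0.855, 0.519, 0.003, 0.0]
force: [-0.1, 0.5, -0.6]
gripper_width: 0.0174
t 9.6 tcp [0.5107 0.3088 0.2657] heading 62.56 toolz [ 0.0051  0.0031 -1.    ] w 0.0174 F [-0.1  0.5 -0.6] q [ 0.54  0.29  0.    1.27 -0.    2.59]
rotvec [ 0.0021 -0.0057  0.4112] travel after turn [-0.1653  0.3748  0.0017] travel before [-0.3013  0.2775  0.0011]
```

View pics/i_w.png

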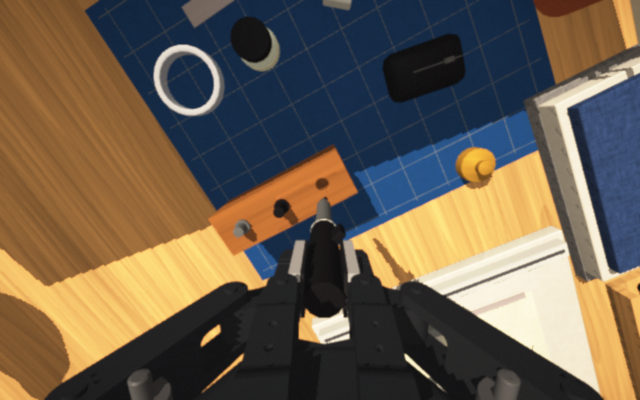

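The picture shows the pen in the jaws: nib at (324,203), tab at (341,231), and the block's hole empty with the other two pens undisturbed. Now to the collar.

```bash
python3 -m handwheel '{"travel":[[-0.02,0.0185,0],[-0.034,0.0313,0],[-0.034,0.0313,0],[-0.034,0.0313,0],[-0.034,0.0313,0],[-0.034,0.0313,0],[-0.034,0.0313,0],[-0.034,0.0313,0],[-0.028,0.0258,0],[-0.0153,0.0141,0.0011]],"rotation":[[0,0,0],[0,0,0],[0,0,0],[0,0,0],[0,0,0],[0,0,0],[0,0,0],[0,0,0],[0,0,0],[0,0,0]],"grip":[0.01,0.01,0.01,0.01,0.01,0.01,0.01,0.01,0.01,0.01]}'
python3 -m handwheel '{"travel":[[0,0,0],[0,0,0],[0,0,0],[0,0,0],[0,0,0],[0,0,0],[0,0,0],[0,0,0],[0,0,0],[0,0,0]],"rotation":[[0.0004,-0.0011,0.083],[0.0004,-0.0011,0.083],[0.0004,-0.0011,0.083],[0.0004,-0.0011,0.083],[0.0004,-0.0011,0.083],[0,0,0],[0,0,0],[0,0,0],[0,0,0],[0,0,0]],"grip":[0.01,0.01,0.01,0.01,0.01,0.01,0.01,0.01,0.01,0.01]}'
python3 go.py .6181 -.0865 .264 38.8
python3 - <<'E'
from h import *
for c in("wrist","scene","top"):
    f=grab_frame(c);cv2.imwrite(f"pics/j_{c}.png",f["color"][:,:,::-1]);np.savez(f"j_{c}.npz",**f)
print(boxes_of("wrist","pen_nib")[:2],boxes_of("wrist","pen_tab")[:2],boxes_of("wrist","collar")[:2])
E
python3 go.py .6181 -.0865 .264 38.8
```

```text
clock: 10.9
tcp_pos: [0.6172, -0.0886, 0.2614]
ee_rot: [0.855, 0.519, 0.001, -0.001]
force: [0.4, 0.9, -0.9]
gripper_width: 0.0168
clock: 12.15
tcp_pos: [0.6174, -0.0869, 0.2625]
ee_rot: [0.943, 0.332, -0.001, 0.0]
force: [-0.4, -0.4, -0.1]
gripper_width: 0.017
t 12.15 tcp [ 0.6174 -0.0869  0.2625] heading 38.79 toolz [-0.0023 -0.0013 -1.    ] w 0.017 F [-0.4 -0.4 -0.1] q [-0.14  0.35  0.08  1.3  -0.    2.33]
rotvec [-0.0004  0.0026 -0.0001] travel after turn [ 0.0008  0.0001 -0.0015] travel before [ 0.0008  0.0001 -0.0015]
[{'uv': [18.3, 59.0], 'p': 0.72}, {'uv': [322.2, 269.7], 'p': 0.65}] [{'uv': [321.6, 267.0], 'p': 0.95}] [{'uv': [279.9, 217.3], 'p': 0.76}]
t 12.45 tcp [ 0.6174 -0.087   0.2626] heading 38.78 toolz [-0.0022 -0.0014 -1.    ] w 0.0169 F [ 0.8 -0.3 -0.7] q [-0.14  0.35  0.08  1.3  -0.    2.33]
rotvec [-0.0003  0.0026 -0.0003] travel after turn [ 0.0008  0.0001 -0.0014] travel before [ 0.0008  0.0001 -0.0014]
```

View pics/j_wrist.png

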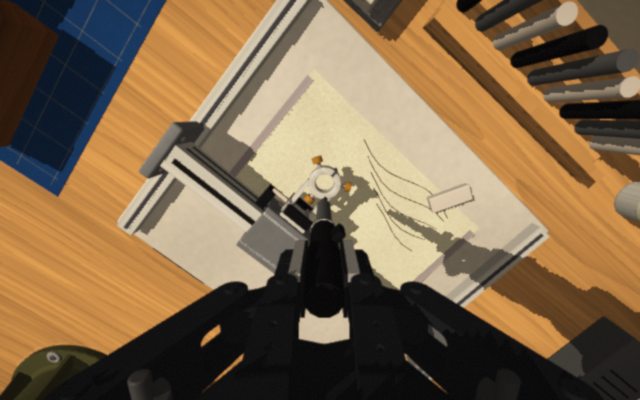

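View pics/j_scene.png

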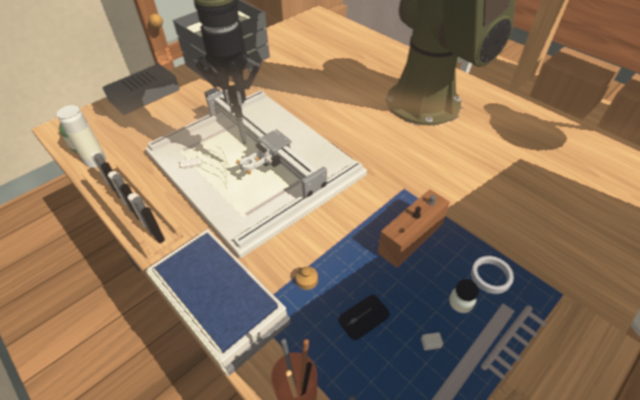

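```bash
cat > ov.py <<'E'
from h import *
import sys
def circ(f,c,r,z,n=120):
    return [proj(f,[c[0]+r*np.cos(t),c[1]+r*np.sin(t),z]) for t in np.linspace(0,2*np.pi,n)]
def overlay(f,box,k,cx,cy,th,out,pen=None,zt=.09):
    x0,y0,x1,y1=box;g=cv2.resize(f["color"][y0:y1,x0:x1,::-1],None,fx=k,fy=k,interpolation=cv2.INTER_CUBIC)
    def pl(P,col):
        P=np.array([((np.array(p)-[x0,y0]+.5)*k-.5) for p in P]);cv2.polylines(g,[np.round(P*16).astype(np.int32)],False,col,1,cv2.LINE_AA,shift=4)
    for r in(.011,.019):pl(circ(f,(cx,cy),r,zt),(0,0,255))
    c,s=np.cos(th),np.sin(th);pl([proj(f,[cx+r*c,cy+r*s,zt]) for r in(.011,.019)],(0,255,0))
    if pen is not None:
        n,ax,ph=pen   # nib, axis unit, tab heading
        pl([proj(f,n+ax*t) for t in(0,.155)],(255,255,0))
        for r,t in((.006,.025),(.006,.07),(.009,.08),(.009,.155)):pl(circ(f,(n+ax*t)[:2],r,(n+ax*t)[2]),(255,0,255))
        e=np.array([np.cos(ph),np.sin(ph),0]);w=np.array([-e[1],e[0],0])
        for t in(.095,.109):pl([proj(f,n+ax*t+e*r+w*q) for r,q in((.009,-.0025),(.016,-.0025),(.016,.0025),(.009,.0025))],(0,255,0))
    cv2.imwrite(out,g)
E
python3 - <<'E'
from ov import *
f=dict(np.load("j_wrist.npz"))
overlay(f,(270,150,380,330),5,.6181,-.0865,np.radians(-2.9),"pics/j2.png")
t=np.array([.6174,-.087,.2626]);ax=np.array([.0022,.0014,1])
overlay(f,(290,160,350,260),6,.6181,-.0865,np.radians(-2.9),"pics/j3.png",(t-ax*.115,ax,np.radians(38.8-41.8)))
a,b=cv2.imread("pics/j2.png"),cv2.imread("pics/j3.png");h=600
a=a[:600];b=b[:600];cv2.imwrite("pics/j4.png",np.hstack([a[:, 50:450],b]))
E
```

```text
(no output)
```

View pics/j4.png

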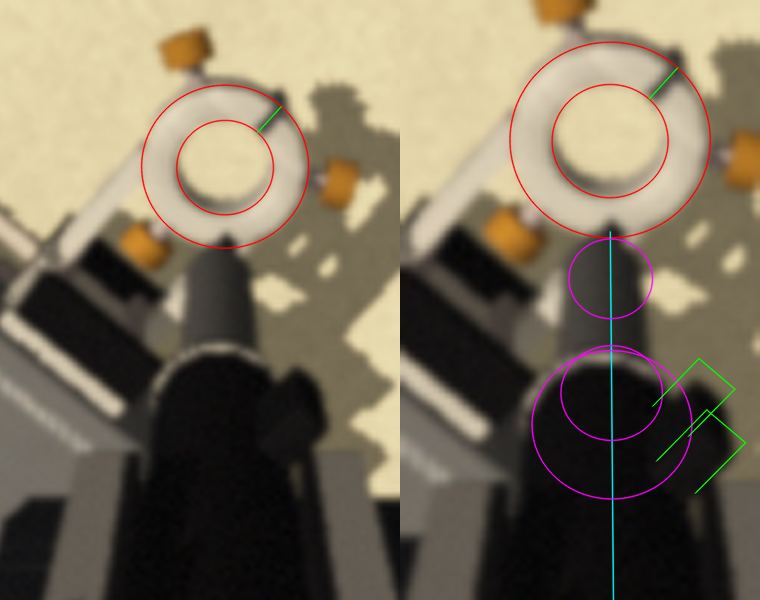

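Run:
```python
from h import *
A=dict(np.load("c_w.npz"));B=dict(np.load("j_wrist.npz"))
a=[(280+u/7,145+v/7) for u,v in((230,132),(485,270),(235,412))]
b=[(280+u/5,150+v/5) for u,v in((186,48),(338,183),(147,246))]
for z in(.078,.081,.084):
  for nm,F,p in(("c",A,a),("j",B,b)):
    P=np.array([atz(F,q,z)[:2] for q in p]);c=cv2.fitEllipse if 0 else None
    # circumcentre
    M=2*(P[1:]-P[0]);r=(P[1:]**2).sum(1)-(P[0]**2).sum();cc=np.linalg.solve(M,r)
    cc2=np.array([.6181,-.0865])
    print(z,nm,"cc",cc.round(4),"ang",np.degrees(np.arctan2(*(P-cc)[:,::-1].T)).round(1),"about nominal",np.degrees(np.arctan2(*(P-cc2)[:,::-1].T)).round(1),np.linalg.norm(P-cc2,axis=1).round(4))
for q in ((265,128),(285,100)):
    P=atz(B,(280+q[0]/5,150+q[1]/5),.0905)[:2];print(P.round(4),np.degrees(np.arctan2(P[1]+.0865,P[0]-.6181)))
```

```text
0.078 c cc [ 0.6166 -0.0879] ang [ 57.3 -62.3 175.8] about nominal [ 58.4 -66.2 178.7] [0.0261 0.0288 0.0295]
0.078 j cc [ 0.617  -0.0875] ang [ 56.7 -62.5 178. ] about nominal [  57.5  -65.5 -179.9] [0.0264 0.0283 0.029 ]
0.081 c cc [ 0.6172 -0.0876] ang [ 57.3 -62.3 175.8] about nominal [ 57.6 -64.9 178.1] [0.0265 0.0285 0.0287]
0.081 j cc [ 0.6175 -0.0871] ang [ 56.7 -62.5 178. ] about nominal [ 57.  -64.2 179.2] [0.0268 0.0279 0.0282]
0.084 c cc [ 0.6179 -0.0873] ang [ 57.3 -62.3 175.8] about nominal [ 56.9 -63.5 177.4] [0.0268 0.0282 0.0278]
0.084 j cc [ 0.618  -0.0867] ang [ 56.7 -62.5 178. ] about nominal [ 56.6 -62.8 178.3] [0.0272 0.0274 0.0274]
[ 0.6309 -0.0884] -8.542323952360078
[ 0.6387 -0.0879] -3.8211570269577315
```

```bash
cp ov.py ov2.py; sed -i 's/\.016/.0145/g; s/\.0025/.002/g' ov2.py
python3 - <<'E'
from ov2 import *
f=dict(np.load("j_wrist.npz"))
f["color"]=np.clip(f["color"].astype(float)*2.2,0,255).astype(np.uint8)
t=np.array([.6174,-.087,.2626]);ax=np.array([.0022,.0014,1])
im=[]
for ph in(-9,-3,3):
    overlay(f,(305,190,355,255),8,.6181,-.0869,np.radians(-2.9),"pics/t.png",(t-ax*.115,ax,np.radians(ph)));im.append(cv2.imread("pics/t.png")[:,140:390])
cv2.imwrite("pics/k.png",np.hstack(im))
for z in(.145,.147,.149):print(z,proj(f,[.6171,-.0872,z]))
print("per mm heading",proj(f,[.6171+.00078,-.0872+.00063,.147]))
E
```

```text
0.145 [324.54596605 197.38087348]
0.147 [324.55022302 197.95913074]
0.149 [324.55454092 198.54566459]
per mm heading [324.54932604 196.94091573]
```

View pics/k.png

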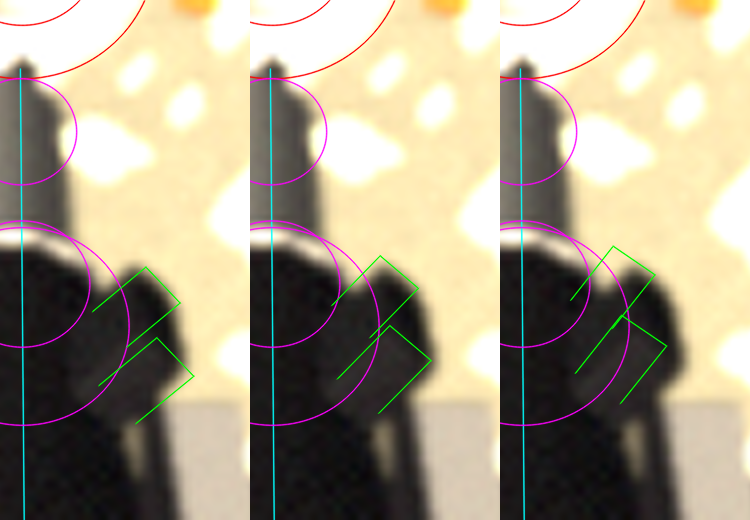

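Run:
```python
from ov2 import *
f=dict(np.load("j_wrist.npz"))
f["color"]=np.clip(f["color"].astype(float)*2.2,0,255).astype(np.uint8)
t=np.array([.6174,-.087,.2626]);ax=np.array([.0022,.0014,1])
overlay(f,(290,190,360,262),8,.6181,-.0869,np.radians(-2.9),"pics/k2.png",(t-ax*.115,ax,np.radians(-5)))
```

```text
(no output)
```

View pics/k2.png

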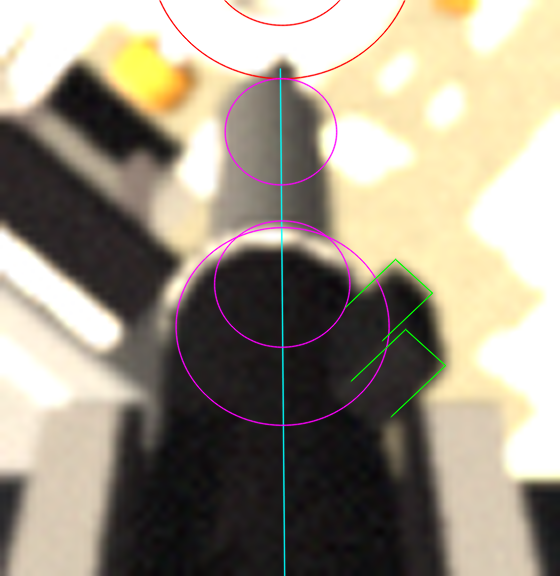

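```bash
python3 -m handwheel '{"travel":[[0.0006,0.0015,0],[0,0,0.007],[0,0,0.01],[0,0,0.01],[0,0,0.01],[0,0,0.007],[0,0,0.0036],[0,0,0],[0,0,0],[0,0,0]],"rotation":[[0,0.0026,0],[0,0,0],[0,0,0],[0,0,0],[0,0,0],[0,0,0],[0,0,0],[0,0,0],[0,0,0],[0,0,0]],"grip":[0.01,0.01,0.01,0.01,0.01,0.01,0.01,0.01,0.01,0.01]}'
python3 go.py .6188 -.0878 .215 38.8
python3 - <<'E'
from ov2 import *
for c in("wrist","scene","top"):
    f=grab_frame(c);np.savez(f"l_{c}.npz",**f)
    if c!="wrist":
        u,v=map(int,proj(f,[.618,-.087,.1]));cv2.imwrite(f"pics/l_{c}.png",cv2.resize(f["color"][v-50:v+40,u-60:u+60,::-1],None,fx=6,fy=6,interpolation=cv2.INTER_CUBIC));print(c,u-60,v-50)
f=dict(np.load("l_wrist.npz"));f["color"]=np.clip(f["color"].astype(float)*1.5,0,255).astype(np.uint8)
s=read_state();t=s["tcp_pos"];ax=-R.from_quat(s["ee_rot"]).as_matrix()[:,2]
overlay(f,(275,165,365,260),7,.6181,-.0869,np.radians(-2.9),"pics/l_w.png",(t-ax*.115,ax,np.radians(-3)))
E
```

```text
clock: 13.7
tcp_pos: [0.619, -0.0878, 0.2153]
ee_rot: [0.943, 0.332, 0.0, 0.0]
force: [0.4, 0.3, -0.7]
gripper_width: 0.0171
t 13.7 tcp [ 0.619  -0.0878  0.2153] heading 38.78 toolz [ 4.e-04  1.e-04 -1.e+00] w 0.0171 F [ 0.4  0.3 -0.7] q [-0.14  0.37 -0.01  1.19  0.    2.32]
rotvec [ 0.0002 -0.0004 -0.0003] travel after turn [-0.0002 -0.0001  0.0003] travel before [-0.0002 -0.0001  0.0003]
scene 187 108
top 331 131
```

View pics/l_w.png

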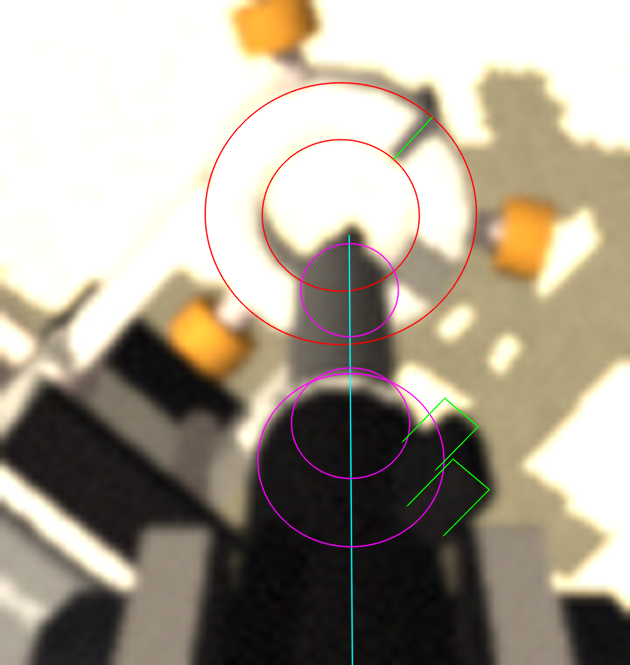

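View pics/l_scene.png

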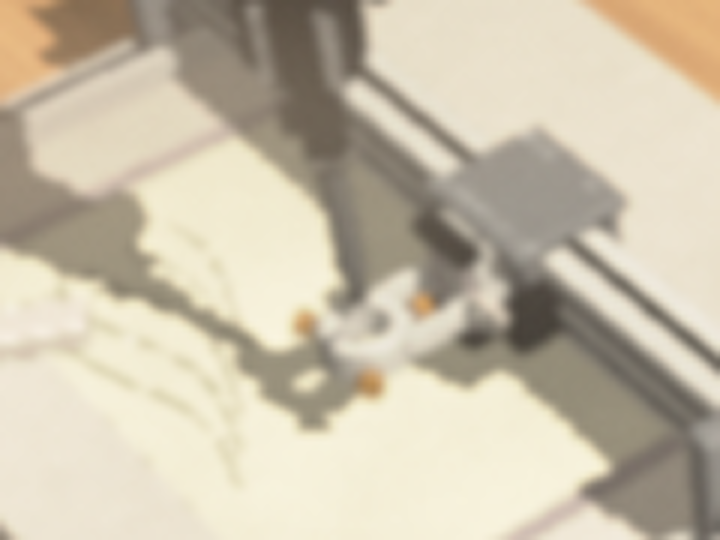

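View pics/l_top.png

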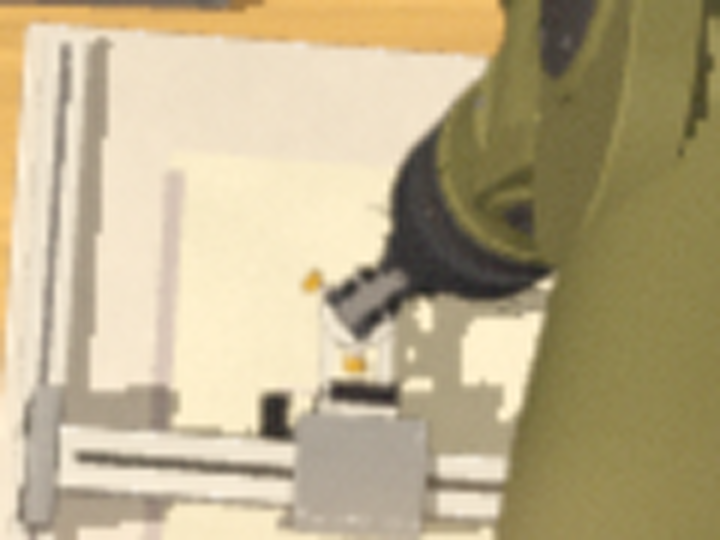

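Run:
```python
from ov2 import *
f=dict(np.load("l_wrist.npz"));
g=f["color"][190:230,300:350,::-1]
cv2.imwrite("pics/m.png",np.vstack([cv2.resize(g,None,fx=14,fy=14,interpolation=cv2.INTER_NEAREST)]))
gr=f["color"].sum(2)//3
for r in range(194,228,2):print(r,gr[r,306:342])
```

```text
194 [193 190 186 182 173 146 130 174 197 201 203 203 204 206 207 207 208 208
 208 207 205 205 205 206 207 206 201 186 182 192 197 197 196 192 181 153]
196 [196 192 190 185 174 144 105 121 174 195 201 201 202 203 204 203 202 192
 168 154 179 198 204 205 205 201 187 172 178 191 193 191 191 190 185 157]
198 [198 194 190 187 177 150 106  87 111 156 185 197 202 199 186 161 139 102
  58  40  74 140 190 204 200 183 165 150 147 174 189 189 186 181 167 128]
200 [200 199 196 193 188 176 145 105  83  85 108 148 171 154 111  75  60  52
  46  42  55 109 158 168 164 157 138 108  98 104 123 138 164 173 157 119]
202 [205 201 198 197 195 191 182 155 117  91  83  79  75  72  66  62  57  54
  47  43  40  43  65 102 129 119 102  98  99  98  95  95 101 113 110 105]
204 [195 196 198 198 196 195 195 191 185 168 136  94  72  68  65  62  59  53
  49  44  40  35  35  46  75  92  97  99 100  98  98  97  94  97 100 103]
206 [110 141 185 195 198 198 198 197 196 191 166 110  75  69  65  60  56  52
  48  44  37  35  34  57 114 162 166 136 106  98  96  95  99 101 103 102]
208 [118 162 180 178 173 184 193 196 197 19
[... 766 characters left out ...]
72  68  75  77  83  84
  85  79  64  51  42  35  46  98 165 192 189 179 146 115 104 101 101 102]
220 [ 28  58  82  95 101 109 130 148 148 134 116 102 112  96  80  78  77  80
  82  77  65  67  84  97  91 117 171 197 204 204 198 188 175 144 115 106]
222 [ 10  13  28  57  96 142 158 147 121  94  79  55  35  21  17  13  13  12
  12  11  11  13  20  37  58  67  89 142 181 196 201 197 191 184 174 160]
224 [ 22  22  44  72 110 153 159 124  73  36  18  15  15  13  13  12  12  11
  11   9   9   9  10   8   7  10  17  46 113 171 177 135  80  50  50  70]
226 [ 53  65  95 144 173 163 110  52  22  14  13  13  15  12  11  14   9  11
  13  10  10   8  12   9  11  11   7  16  36  62  50  26  16  12  13  16]
```

View pics/m.png

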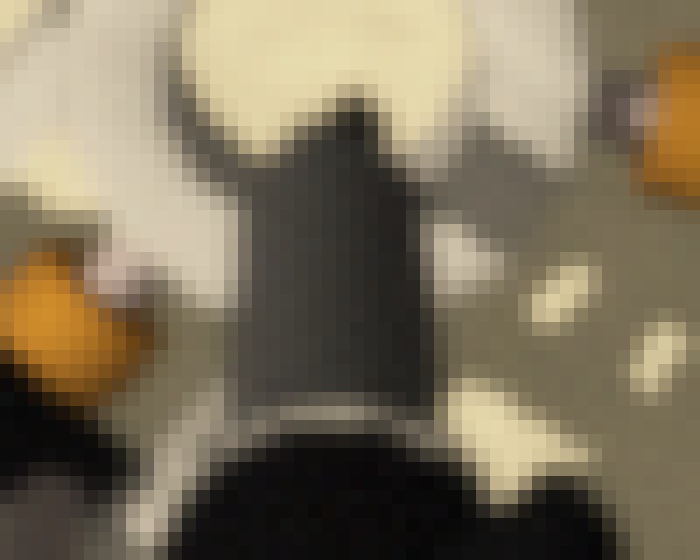

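Run:
```python
from ov2 import *
f=dict(np.load("l_wrist.npz"))
for i,(x,y) in enumerate([(.6181,-.0869),(.6186,-.0862)]):
    overlay(f,(298,170,350,218),14,x,y,np.radians(-2.85),f"pics/n{i}.png")
cv2.imwrite("pics/n.png",cv2.imread("pics/n0.png"))
# radial edge fit on z=.09 plane: for each angle find gradient peaks near r=.019 & .011
for nm in("c_w","j_wrist","l_wrist"):
    F=dict(np.load(nm+".npz"));g=cv2.GaussianBlur(cv2.cvtColor(F["color"],cv2.COLOR_RGB2GRAY),(0,0),.7).astype(np.float32)
    for r0 in(.011,.019):
        c=np.array([.6183,-.0867])
        for it in range(4):
            pts=[]
            for t in np.radians(np.arange(0,360,5)):
                rr=np.arange(r0-.0035,r0+.0035,.0001)
                P=np.array([proj(F,[c[0]+r*np.cos(t),c[1]+r*np.sin(t),.09]) for r in rr],np.float32)
                v=cv2.remap(g,P[None,:,0],P[None,:,1],cv2.INTER_CUBIC)[0]
                d=np.gradient(v)*(1 if r0<.015 else -1)
                k=d.argmax()
                if d[k]>1.2 and 3<k<len(rr)-4:pts.append((t,rr[k]))
            T=np.array(pts);A=np.c_[np.cos(T[:,0]),np.sin(T[:,0]),np.ones(len(T))]
            w=np.ones(len(T))
            for _ in range(15):
                s=np.linalg.lstsq(A*w[:,None],T[:,1]*w,rcond=None)[0];w=1/np.sqrt(1+((A@s-T[:,1])/.0004)**2)
            c=c+s[:2]
        print(nm,r0,c.round(4),s[2].round(4),len(T),np.median(abs(A@s-T[:,1])).round(5))
```

```text
c_w 0.011 [ 0.6184 -0.0857] 0.0118 38 0.00025
c_w 0.019 [ 0.6176 -0.0863] 0.0181 52 0.00041
j_wrist 0.011 [ 0.6188 -0.0852] 0.0122 32 0.00026
j_wrist 0.019 [ 0.6175 -0.0864] 0.0182 58 0.00039
l_wrist 0.011 [ 0.6188 -0.0862] 0.0123 26 0.00037
l_wrist 0.019 [ 0.6177 -0.0865] 0.0182 48 0.00027
```

View pics/n.png

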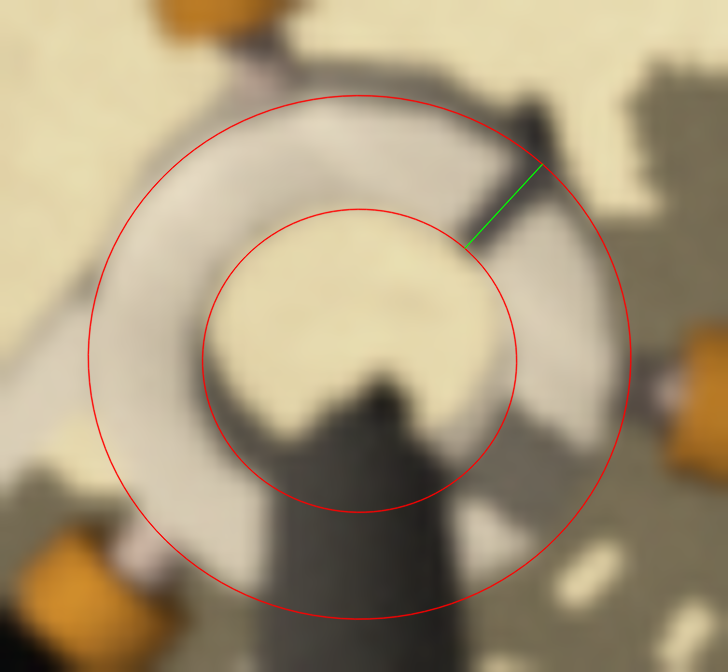

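Run:
```python
from h import *
f=dict(np.load("l_wrist.npz"));t=np.array([.619,-.0878,.2153]);h=np.radians(38.8);X=np.array([np.cos(h),np.sin(h),0]);Z=np.array([0,0,1.])
for nm,dz,r in(("shoulder r9",-.040,.009),("shoulder r8",-.040,.008),("sh+5",-.035,.009),("neck-at-shoulder r6",-.040,.006),("nib",-.115,0),("taper start r6",-.095,.006),("fingertip pad +11",0,.011)):
    for d in(0,.001,-.001):print(nm,d,proj(f,t+Z*dz+X*(r+d)).round(1),end=" ")
    print()
print("collar",proj(f,[.6179,-.0866,.09]))
```

```text
shoulder r9 0 [324.8 215.5] shoulder r9 0.001 [324.8 214.1] shoulder r9 -0.001 [324.8 216.9] 
shoulder r8 0 [324.8 216.9] shoulder r8 0.001 [324.8 215.5] shoulder r8 -0.001 [324.8 218.2] 
sh+5 0 [324.8 218. ] sh+5 0.001 [324.8 216.6] sh+5 -0.001 [324.8 219.4] 
neck-at-shoulder r6 0 [324.8 219.6] neck-at-shoulder r6 0.001 [324.8 218.2] neck-at-shoulder r6 -0.001 [324.8 221. ] 
nib 0 [324.5 198.1] nib 0.001 [324.5 197.1] nib -0.001 [324.5 199.1] 
taper start r6 0 [324.6 197.8] taper start r6 0.001 [324.6 196.7] taper start r6 -0.001 [324.6 198.9] 
fingertip pad +11 0 [325.  236.3] fingertip pad +11 0.001 [325.  234.6] fingertip pad +11 -0.001 [325. 238.] 
collar [322.81837589 195.3624087 ]
```

The wrist close-up shows the pen's front section, centre column 323.3, in line with the bore's centre, column 323.4. The nib is over the bore at (325,197). I'll turn a quarter turn to check alignment and tilt along the other axis.

```bash
python3 -m handwheel '{"travel":[[0.0006,0,0],[0,0,0],[0,0,0],[0,0,0],[0,0,0],[0,0,0],[0,0,0],[0,0,0],[0,0,0],[0,0,0]],"rotation":[[0,0,-0.17],[0,0,-0.175],[0,0,-0.175],[0,0,-0.175],[0,0,-0.175],[0,0,-0.175],[0,0,-0.175],[0,0,-0.175],[0,0,-0.175],[0,0,0]],"grip":[0.01,0.01,0.01,0.01,0.01,0.01,0.01,0.01,0.01,0.01]}'
python3 - <<'E'
from ov2 import *
for c in("wrist","scene"):
    f=grab_frame(c);np.savez(f"o_{c}.npz",**f)
    if c!="wrist":
        u,v=map(int,proj(f,[.618,-.087,.1]));cv2.imwrite(f"pics/o_{c}.png",cv2.resize(f["color"][v-50:v+30,u-40:u+40,::-1],None,fx=7,fy=7,interpolation=cv2.INTER_CUBIC));print(c,u-40,v-50)
f=dict(np.load("o_wrist.npz"))
s=read_state();t=s["tcp_pos"];ax=-R.from_quat(s["ee_rot"]).as_matrix()[:,2]
overlay(f,(285,160,365,240),9,.6179,-.0866,np.radians(-2.85),"pics/o_w.png",(t-ax*.115,ax,np.radians(87)))
E
python3 go.py .6194 -.0874 .215 129
```

```text
clock: 15.1
tcp_pos: [0.6193, -0.0873, 0.215]
ee_rot: [0.433, 0.901, 0.0, -0.0]
force: [1.3, -0.4, -0.5]
gripper_width: 0.0169
scene 207 108
t 15.2 tcp [ 0.6193 -0.0873  0.215 ] heading 128.56 toolz [-1.e-04  2.e-04 -1.e+00] w 0.017 F [-0.4  0.7 -0.6] q [-0.14  0.37 -0.01  1.19  0.    0.76]
rotvec [ 0.     -0.0002 -0.0077] travel after turn [-0.0001  0.      0.    ] travel before [-0.0001  0.      0.    ]
```

View pics/o_w.png

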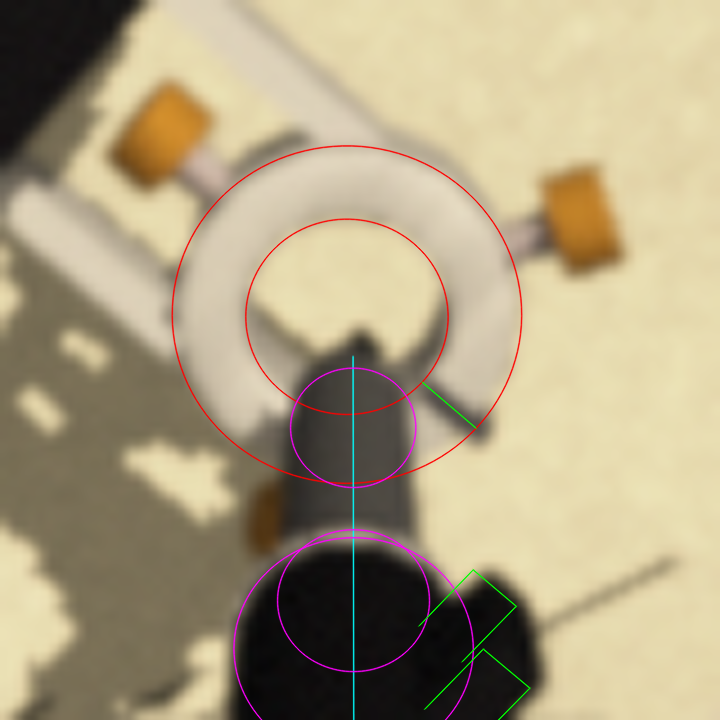

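View pics/o_scene.png

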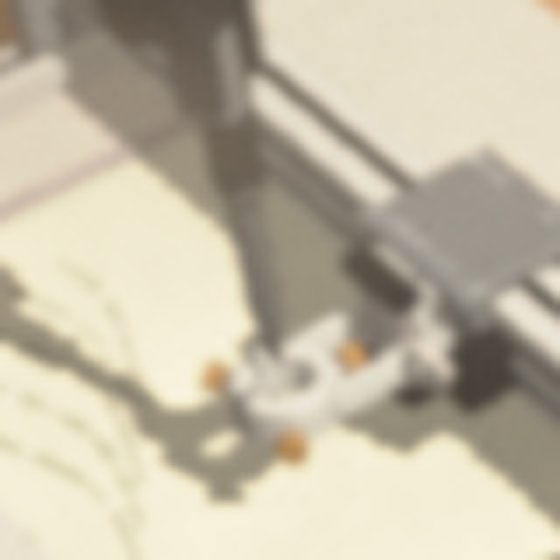

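Run:
```python
from ov2 import *
for nm,x0,y0,t in(("o_scene",207,108,(.6193,-.0873)),("l_scene",207,108,(.619,-.0878))):
    f=dict(np.load(nm+".npz"));k=7;g=cv2.resize(f["color"][y0:y0+80,x0:x0+80,::-1],None,fx=k,fy=k,interpolation=cv2.INTER_CUBIC)
    fwd=np.array([1.0027-.619,.592+.087]);fwd/=np.linalg.norm(fwd);lat=np.array([-fwd[1],fwd[0]])
    def L(P,c):
        P=np.array([((proj(f,p)-[x0,y0]+.5)*k-.5) for p in P]);cv2.polylines(g,[np.round(P*16).astype(np.int32)],False,c,1,cv2.LINE_AA,shift=4)
    for s,z0,z1,c in((.006,.12,.175,(0,0,255)),(-.006,.12,.175,(0,0,255)),(.009,.175,.255,(255,0,255)),(-.009,.175,.255,(255,0,255)),(0,.1,.12,(0,255,0))):
        L([[t[0]+lat[0]*s,t[1]+lat[1]*s,z] for z in(z0,z1)],c)
    for r in(.011,.019):L([[.6194+r*np.cos(a),-.0874+r*np.sin(a),.09] for a in np.linspace(0,6.3,60)],(255,255,0))
    cv2.imwrite("pics/p_%s.png"%nm,g)
cv2.imwrite("pics/p.png",np.hstack([cv2.imread("pics/p_o_scene.png")[:,100:420],cv2.imread("pics/p_l_scene.png")[:,100:420]]))
```

View pics/p.png

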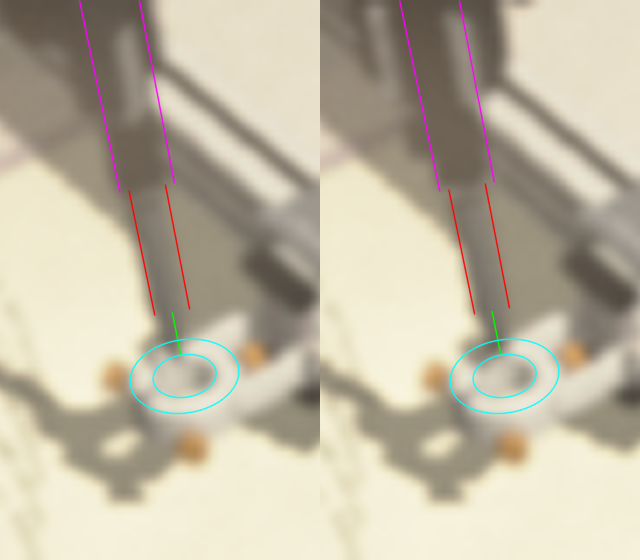

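```bash
cat > tabfit.py <<'E'
from fit import *
def tabfit(fn,tcp,head,out,thr=70,ro0=.016,hw0=.0025,free=False,rows=(206,238),cols=(308,352),dznib=-.115,yfix=None):
    f=dict(np.load(fn));r0,r1=rows;c0,c1=cols;K=6
    g=cv2.resize(f["color"][r0:r1,c0:c1],None,fx=K,fy=K,interpolation=cv2.INTER_CUBIC)
    mk=(g.max(2)<thr).astype(np.uint8);l=cv2.connectedComponents(mk)[1]
    X=np.array([np.cos(head),np.sin(head),0]);Y=np.array([np.sin(head),-np.cos(head),0]);t=np.array(tcp)
    src=open("fit.py").read().replace("(.075,.155)","(zb,.155)").replace("nib,phi","nib,phi,ro,tw,zb").replace(".016","ro").replace("(-.0025,.0025)","(-tw,tw)")
    ns={};exec(src,ns);S=ns["sil"]
    def model(p):
        ro,hw=(p[4]*.02,p[5]*.01) if free else (ro0,hw0)
        return S(f,t+X*p[0]*.01+Y*p[1]*.01+np.array([0,0,dznib]),p[2]+head,ro,hw,.075+p[3]*.01,mk.shape,K,None,(c0,r0))
    def cost(p):return (model(p)^mk).sum()/mk.sum()
    best=None
    for ph in(-.9,-.75,-.6):
        x=np.array([0,-.1,ph,.4]+([.75,.22] if free else []));n=len(x)
        sx=np.vstack([x]+[x+np.eye(n)[i]*[.15,.1,.15,.2,.08,.05][i] for i in range(n)])
        q=minimize(cost,x,method="Nelder-Mead",options=dict(initial_simplex=sx,maxiter=900,xatol=1e-4,fatol=1e-6))
        if best is None or q.fun<best.fun:best=q
    p=best.x;print(fn,thr,"free" if free else "","cost",best.fun.round(4),"dx,dy mm",(p[:2]*10).round(2),"tab rel",np.degrees(p[2]).round(1),"zb",(75+p[3]*10).round(1),p[4:].round(3))
    m=model(p);e=cv2.morphologyEx(m,cv2.MORPH_GRADIENT,np.ones((3,3),np.uint8));v=g[:,:,::-1].copy();v[e>0]=(0,0,255)
    cv2.imwrite(out,np.vstack([v,cv2.merge([mk*255]*3)]));return p
E
python3 - <<'E'
from tabfit import *
f=dict(np.load("o_wrist.npz"));print(f["color"].max(2)[236:262:3,318:352])
for free in(False,True):
  for thr in(60,90,110):tabfit("o_wrist.npz",[.6193,-.0873,.215],np.radians(128.56),"pics/q%d%d.png"%(free,thr),thr,free=free)
E
```

```text
[[ 15  15  17  16  16  17  15  16  17  18  16  17  16  11  13  14  18  18
   20  20  20  21  21  22  19  33  84 161 211 225 227 228 228 227]
 [ 15  14  17  17  15  16  16  16  17  17  17  16  17  15  16  20  21  21
   21  20  21  20  20  42 110 180 206 212 215 218 218 214 215 215]
 [ 14  15  14  16  15  17  16  15  18  16  18  16  16  18  16  17  16  18
   21  26  47  54  38  26  45  92 122 131 132 132 131 131 132 136]
 [ 14  14  15  15  17  16  17  17  16  18  17  18  16  18  17  15  12  13
   12  44  93 101  60  28  31  67 115 130 132 131 132 132 131 132]
 [ 13  15  17  17  16  17  15  17  18  17  18  17  18  19  16  16   9  10
    6  12  41  76  51  24  23  46  95 122 132 132 133 131 132 132]
 [ 13  14  16  12  17  17  17  18  17  17  18  16  16  19  18  14  10   7
    8   8  10   9  12  15  20  31  67 115 130 130 132 132 133 132]
 [ 16  14  13  16  16  16  14  16  18  17  16  16  18  16  18  14  11   7
    9   8  10   8  11  13  20  23  46  94 123 130 131 133 132 131]
 [ 15  15  14  14  16  16  16  16  15  17  17  17  17  15  17  13   8   9
    6   8   9  11  10   9  19  22  34  75 117 130 130 131 132 131]
 [ 17  15  14  17  16  17  18  16  20  17  17  17  18  17  16  15  15  14
   15  10   8   8  10  10  16  20  22  55 107 127 131 131 130 131]]
o_wrist.npz 60  cost 0.1299 dx,dy mm [-2.42 -0.06] tab rel -38.4 zb 76.0 []
o_wrist.npz 90  cost 0.315 dx,dy mm [-1.97 -0.2 ] tab rel -40.6 zb 76.2 []
o_wrist.npz 110  cost 0.3432 dx,dy mm [-1.56 -0.34] tab rel -41.9 zb 76.4 []
o_wrist.npz 60 free cost 0.1204 dx,dy mm [-0.71  0.03] tab rel -42.5 zb 80.6 [0.765 0.16 ]
o_wrist.npz 90 free cost 0.3106 dx,dy mm [ 0.03 -0.12] tab rel -45.3 zb 81.6 [0.752 0.186]
o_wrist.npz 110 free cost 0.3393 dx,dy mm [-0.23 -0.25] tab rel -44.6 zb 80.3 [0.772 0.188]
```

```bash
python3 -c "
import cv2,numpy as np
cv2.imwrite('pics/q.png',np.hstack([cv2.imread('pics/q090.png'),cv2.imread('pics/q190.png')]))"
```

```text
(no output)
```

View pics/q.png

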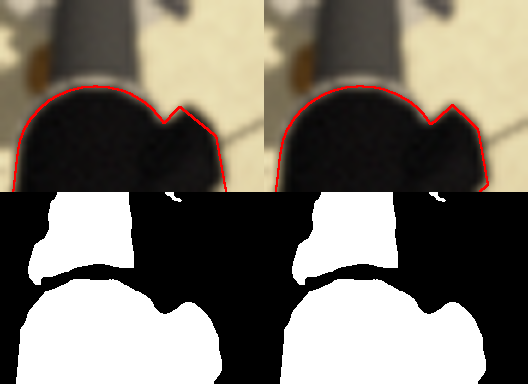

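```bash
python3 - <<'E'
from tabfit import *
for free in(False,True):
  for thr in(60,90,110):
    tabfit("o_wrist.npz",[.6193,-.0873,.215],np.radians(128.56),"pics/r%d%d.png"%(free,thr),thr,free=free,rows=(220,242))
E
python3 -c "
import cv2,numpy as np
cv2.imwrite('pics/r.png',cv2.resize(np.hstack([cv2.imread('pics/r090.png'),cv2.imread('pics/r190.png')]),None,fx=1.5,fy=1.5))"
```

```text
o_wrist.npz 60  cost 0.0464 dx,dy mm [-2.13  0.13] tab rel -36.5 zb 76.6 []
o_wrist.npz 90  cost 0.0438 dx,dy mm [-1.67 -0.1 ] tab rel -39.2 zb 77.0 []
o_wrist.npz 110  cost 0.0529 dx,dy mm [-1.33 -0.25] tab rel -40.8 zb 76.7 []
o_wrist.npz 60 free cost 0.0336 dx,dy mm [-1.92  0.1 ] tab rel -39.2 zb 77.6 [0.809 0.162]
o_wrist.npz 90 free cost 0.0393 dx,dy mm [-0.3   0.05] tab rel -43.8 zb 80.9 [0.756 0.191]
o_wrist.npz 110 free cost 0.0497 dx,dy mm [ 0.   -0.13] tab rel -45.6 zb 80.4 [0.758 0.198]
```

View pics/r.png

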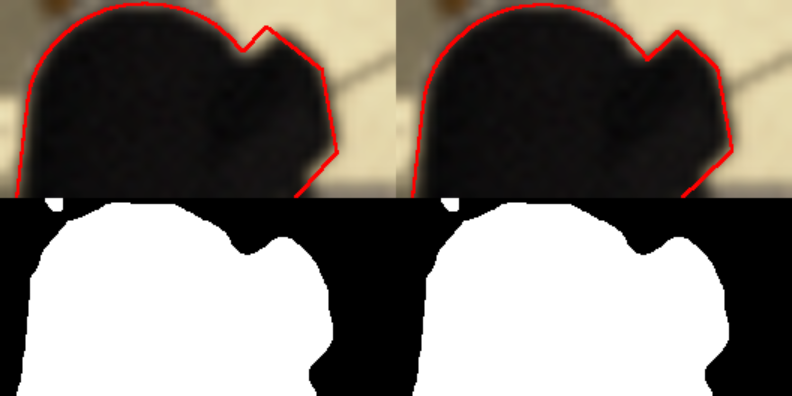

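```bash
python3 -m handwheel '{"travel":[[0,0,0],[0,0,0],[0,0,0],[0,0,0],[0,0,0],[0,0,0],[0,0,0],[0,0,0],[0,0,0],[0,0,0]],"rotation":[[0,0,0.1733],[0,0,0.1733],[0,0,0.1733],[0,0,0.1733],[0,0,0.1733],[0,0,0.1733],[0,0,0.1733],[0,0,0.1733],[0,0,0.1732],[0,0,0]],"grip":[0.01,0.01,0.01,0.01,0.01,0.01,0.01,0.01,0.01,0.01]}'
python3 - <<'E'
from station import *
grab_frame("scene")
E
python3 go.py .6194 -.0874 .150 39.2
```

```text
clock: 16.45
tcp_pos: [0.6193, -0.0873, 0.215]
ee_rot: [0.942, 0.337, -0.0, -0.0]
force: [0.4, 0.5, -0.5]
gripper_width: 0.0172
t 16.5 tcp [ 0.6193 -0.0873  0.215 ] heading 39.48 toolz [-2.e-04  2.e-04 -1.e+00] w 0.017 F [ 0.6 -0.3  0.3] q [-0.14  0.37 -0.01  1.19  0.    2.31]
rotvec [-0.0003  0.0001  0.005 ] travel after turn [0.0001 0.0001 0.065 ] travel before [0.0001 0.0001 0.065 ]
```

```bash
python3 -m handwheel '{"travel":[[0,0,0.002],[0,0,0.004],[0,0,0.005],[0,0,0.005],[0,0,0.005],[0,0,0.005],[0,0,0.005],[0,0,0.003],[0,0,0.001],[0,0,0]],"rotation":[[0,0,0.005],[0,0,0],[0,0,0],[0,0,0],[0,0,0],[0,0,0],[0,0,0],[0,0,0],[0,0,0],[0,0,0]],"grip":[0.01,0.01,0.01,0.01,0.01,0.01,0.01,0.01,0.01,0.01]}'
python3 - <<'E'
from ov2 import *
f=grab_frame("scene");np.savez("s_scene.npz",**f)
u,v=map(int,proj(f,[.618,-.087,.1]));cv2.imwrite("pics/s_s.png",cv2.resize(f["color"][v-40:v+35,u-45:u+45,::-1],None,fx=7,fy=7,interpolation=cv2.INTER_CUBIC))
f=grab_frame("wrist");np.savez("s_wrist.npz",**f)
overlay(f,(285,170,365,245),9,.6179,-.0866,np.radians(-2.85),"pics/s_w.png")
E
python3 go.py .6194 -.0874 .150 39.2
```

```text
clock: 17.75
tcp_pos: [0.6193, -0.0873, 0.18]
ee_rot: [0.942, 0.335, -0.0, -0.0]
force: [-0.6, 0.4, -0.8]
gripper_width: 0.0173
t 17.85 tcp [ 0.6194 -0.0873  0.1802] heading 39.09 toolz [ 1.e-04  2.e-04 -1.e+00] w 0.0172 F [ 0.1 -0.  -0.8] q [-0.14  0.38 -0.06  1.12  0.    2.32]
rotvec [-0.0001 -0.0002 -0.0019] travel after turn [-0.      0.      0.0302] travel before [-0.0001  0.      0.0302]
```

View pics/s_w.png

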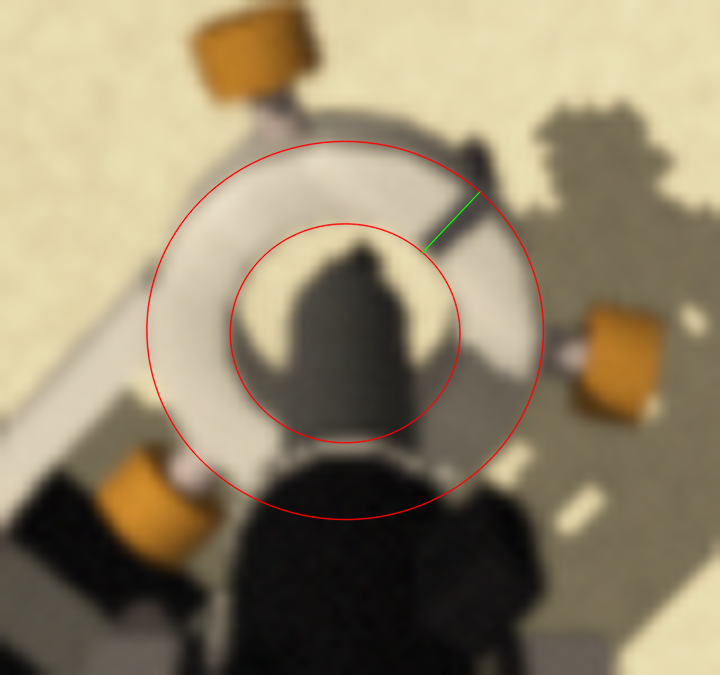

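View pics/s_s.png

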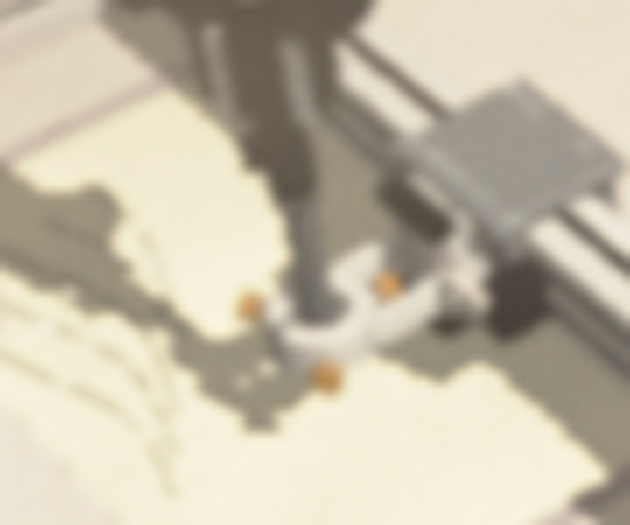

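```bash
python3 -m handwheel '{"travel":[[0,-0.0005,0.001],[0,0,0.004],[0,0,0.005],[0,0,0.005],[0,0,0.005],[0,0,0.004],[0,0,0.003],[0,0,0.002],[0,0,0.001],[0,0,0]],"rotation":[[0,0,0],[0,0,0],[0,0,0],[0,0,0],[0,0,0],[0,0,0],[0,0,0],[0,0,0],[0,0,0],[0,0,0]],"grip":[0.01,0.01,0.01,0.01,0.01,0.01,0.01,0.01,0.01,0.01]}'
python3 - <<'E'
from ov2 import *
f=grab_frame("scene");np.savez("u_scene.npz",**f)
u,v=map(int,proj(f,[.618,-.087,.08]));cv2.imwrite("pics/u_s.png",cv2.resize(f["color"][v-40:v+35,u-45:u+45,::-1],None,fx=7,fy=7,interpolation=cv2.INTER_CUBIC))
f=grab_frame("wrist");np.savez("u_wrist.npz",**f);cv2.imwrite("pics/u_full.png",f["color"][:,:,::-1])
overlay(f,(280,170,370,260),7,.6179,-.0866,np.radians(-2.85),"pics/u_w.png")
E
python3 go.py .6191 -.0869 .150 39.2
```

```text
clock: 19.1
tcp_pos: [0.619, -0.0869, 0.15]
ee_rot: [0.942, 0.335, -0.0, -0.0]
force: [-0.7, -0.4, -0.2]
gripper_width: 0.0169
t 19.2 tcp [ 0.619  -0.0869  0.1501] heading 39.09 toolz [-0.e+00  2.e-04 -1.e+00] w 0.0168 F [-1.2  0.4 -0.8] q [-0.14  0.4  -0.11  1.06  0.    2.32]
rotvec [-0.0002 -0.0001 -0.0019] travel after turn [ 0.0001 -0.      0.0001] travel before [ 0.0001 -0.      0.0001]
```

View pics/u_w.png

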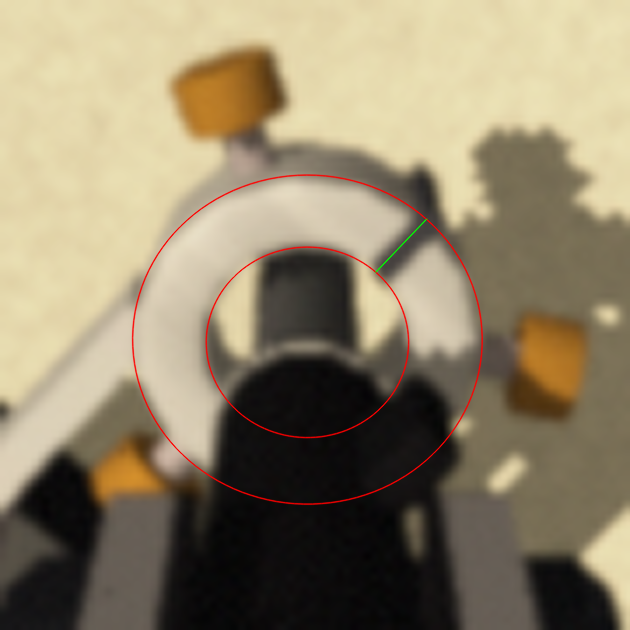

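View pics/u_s.png

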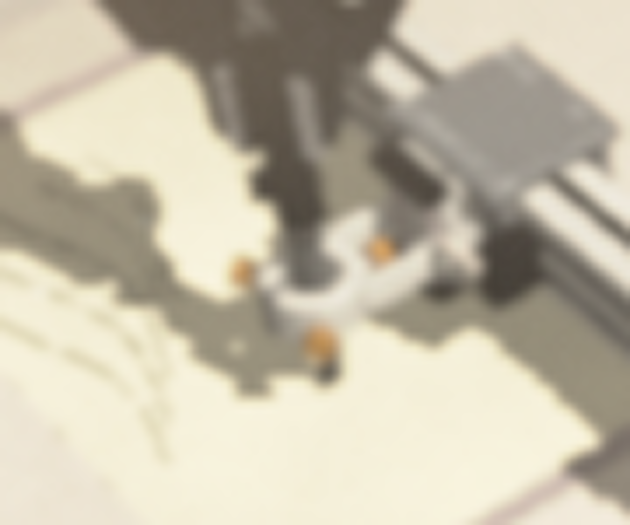

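Run:
```python
from h import *
f=dict(np.load("u_wrist.npz"));h=np.radians(39.1);X=np.array([np.cos(h),np.sin(h)])
g=f["color"].max(2);print(g[204:226,323]);print(g[204:226,321])
for d in(-.001,0,.001):
    for t,r in((.075,.006),(.075,.009),(.081,.0087),(.081,.009)):
        print(d,t,r,proj(f,[*(np.array([.6179,-.0866])+X*(r+d)),.035+t]).round(2),end=" ")
    print()
# reference: same features in block before grasp (f_w, pen upright, camera-estimated position .5088,.3084)
f=dict(np.load("h_w.npz"));g=f["color"].max(2);h=np.radians(62.56);X=np.array([np.cos(h),np.sin(h)])
u=proj(f,[.5088,.3084,.084]);print(u,g[214:240,int(round(u[0]))])
for d in(-.001,0,.001):
    for t,r in((.075,.006),(.075,.009),(.081,.0087),(.155,.009)):
        print(d,t,r,proj(f,[*(np.array([.5088,.3084])+X*(r*(1 if t<.1 else -1)+d)),.009+t]).round(2),end=" ")
    print()
print(g[285:325:1,320])
```

```text
[177 106  48  37  41  48  54  57  57  56  58  56  58  59  92 136  86  28
  14  12  12  15]
[181 117  59  38  39  48  60  66  66  67  67  67  66  63  86 132  84  31
  14  14  14  15]
-0.001 0.075 0.006 [323.37 221.73] -0.001 0.075 0.009 [323.37 217.63] -0.001 0.081 0.0087 [323.35 221.12] -0.001 0.081 0.009 [323.35 220.69] 
0 0.075 0.006 [323.37 220.37] 0 0.075 0.009 [323.37 216.25] 0 0.081 0.0087 [323.35 219.7 ] 0 0.081 0.009 [323.35 219.28] 
0.001 0.075 0.006 [323.37 219.  ] 0.001 0.075 0.009 [323.37 214.87] 0.001 0.081 0.0087 [323.35 218.29] 0.001 0.081 0.009 [323.35 217.86] 
[322.49385732 229.58817432] [236 237 235 227 209 233 176  77  36  30  31  30  30  29  31  31  31  30
  33  30  31  30  31  31  30  31]
-0.001 0.075 0.006 [322.49 222.85] -0.001 0.075 0.009 [322.49 218.76] -0.001 0.081 0.0087 [322.47 222.24] -0.001 0.155 0.009 [322.08 320.01] 
0 0.075 0.006 [322.49 221.49] 0 0.075 0.009 [322.49 217.39] 0 0.081 0.0087 [322.47 220.83] 0 0.155 0.009 [322.08 318.08] 
0.001 0.075 0.006 [322.49 220.13] 0.001 0.075 0.009 [322.49 216.01] 0.001 0.081 0.0087 [322.46 219.42] 0.001 0.155 0.009 [322.08 316.14] 
[ 39  38  41  37  39  38  39  41  40  39  40  39  38  38  39  38  38  39
  39  39  38  39  39  39  39  39  39  38  38  39  38  65 182 251 254 254
 254 254 254 254]
```

Final wrist view: the neck is at columns 317–330, centred in the bore, with the tab to the lower right on the rib's bearing. In the scene view the neck stands mid-ring and the carriage is unmoved.

Run:
```python
from h import *
f=grab_frame("scene");cv2.imwrite("pics/z.png",f["color"][:,:,::-1])
s=read_state();print(s["clock"],s["tcp_pos"].round(4),abs(s["joint_vel"]).max(),s["force"].round(1),s["gripper_width"])
a=cv2.imread("pics/a_scene.png").astype(int);d=abs(a-f["color"][:,:,::-1].astype(int)).max(2)
print("block/table diff",(d[185:270,375:455]>40).sum(),"pixels; bystanders",(d[250:360,280:520]>40).sum(),"carriage",(d[128:150,258:290]>40).sum())
```

```text
19.25 [ 0.6191 -0.087   0.1501] 0.0014430103495824246 [ 0.8  0.4 -0.6] 0.0168380947204841
block/table diff 273 pixels; bystanders 0 carriage 0
```

View pics/z.png

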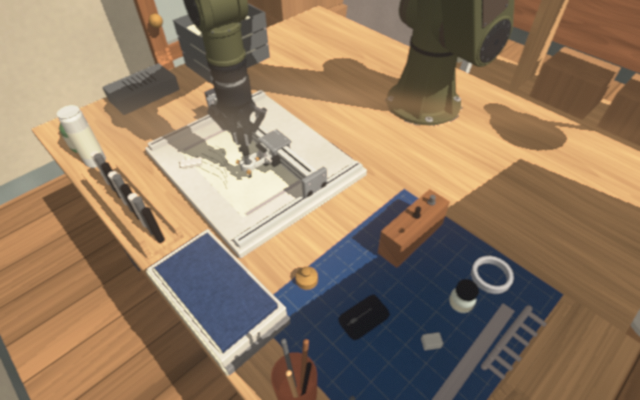

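The scene shows the pen standing in the collar at (245,150). The block at (413,228) still holds its other two pens, and everything else is where it was. Handing in.

```bash
python3 -c "
from station import *
print(hand_in())"
```

```text
the job is handed in; nothing more can be done
None
```

I took the tall tabbed pen out of the block, turned its tab to match the collar's index rib, and lowered it nib down into the collar. The arm is holding it there, upright and still. I handed in at about 19 s.

- **Height:** the nib should be about 5 mm above the paper. I worked this out from the grasp height, because the cameras cannot see the nib inside the collar.
- **Centring:** in the wrist images the pen sits within about 0.5 mm of the bore's centre. I checked this from two directions a quarter turn apart.
- **Tab and rib:** the rib points at about -2.9° in the robot's frame, and the tab should too, give or take about 3°. The tab fits ranged from 37° to 46° off the gripper's heading, so I used 42°.
- **Tilt:** the gripper is vertical to within 0.02°. In the scene view the pen looked upright to within about 1°. The wrist view of the nib tip and the barrel shoulder disagreed by 1–2 mm. I put that down to the slanted broad-edge nib and did not check further.
- **Contact and surroundings:** no contact force showed at the end of any move. Comparing scene pictures from before and after, the carriage and the bystanders in view did not change. The block area changed only where the pen and its shadow had been, judging by eye. The eraser and the hidden side of the collar were not compared separately.

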